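# Reset the station with its key switch

## Task

Reset the station with its key: take the red-handled key from the black stand, push it fully into the key switch on the grey box, turn it clockwise until you feel its stop and then back home. Withdraw it and hang it in the stand again, fully down and upright. Do not force the lock at any point, and leave the other things on the bench where they are.

Things in the scene. Friction and masses are not known exactly. Their poses are not given: they have to be found in the camera images.
- key: loose key, 70 g, upright, bit down. Origin: centre of the underside of its round steel collar (38 mm wide, 4 mm thick); z up. Red bow 9 mm thick (x), 36 mm wide (y), z = 4 to 40 mm: grip across the 9 mm. Below the collar a 7 mm round shank, then a flat bit 7 mm (x) x 26 mm (y) from z = -8 to -26 mm, rounded at its end. Same after a half turn; goes in either way round
- keyhole (a point): centre of the slot's mouth in the steel plate on the grey box (fixed, 103 x 84 mm, 50 mm high). Slot 8.5 mm (x) x 27.5 mm (y); z up. White dot at its +y end: home; red dots lead clockwise. The key is fully in when its collar lies on the plate; its bit is then under the 6 mm plate and can turn. It comes out only at home, within 0.06 rad. Over 40 N in all on the lock is forcing
- rotor (a joint): angle of the lock barrel that the key turns, rad: 0 at home (a hard stop), growing clockwise seen from above. Turns with about 0.04 N m of friction, no spring, stays where it is left; the bit has about 0.06 rad of play in it either way
- stop: floor plate of the lock, fixed, out of sight; origin on the lock's axis 4 mm above the bench, z up. It carries a block that stops the key's bit about 11 mm from the axis, 0.9 to 1.4 rad clockwise from home: set anew each time and shown by no reading, so it must be felt. 4 to 10 N there (0.05 to 0.12 N m above plain turning) is plenty; over 25 N is forcing
- stand_top (a point): centre of the round hole, 31 mm across and 34 mm deep, in the top of the black key stand (fixed, 62 x 62 mm block, 42 mm high, on a 90 x 62 mm foot). z up. The key hangs in it by its collar, at any yaw
- tape_roll: brown tape roll, 84 mm across, 49 mm high; bystander, origin under its centre
- ribbon_roll: black upright ribbon roll, 42 mm across, 76 mm high; bystander, origin under its centre
- dispenser_bottle: white bottle with a red spout, 55 mm across, 156 mm high; bystander, origin under its centre
- hex_key_set: yellow hex key holder, 22 x 92 x 24 mm, lying; bystander, origin under its centre
- pin_gauge: grey pin gauge, 21 x 110 x 18 mm, lying; bystander, origin under its centre
There are look-alikes about, which are no part of the job. What is shaped like the key but yellow is not meant. What is shaped like the part that bears stand_top but purple or turquoise is not meant.

How it is judged:
On the way, in this order (a step that is already met when the one before it is completed fails the run):
1. the key is fully in the lock at home, its collar on the plate (horizontal distance between key and keyhole below 0.004 m and z of key in the frame of keyhole below 0.002 m and angle between key's own z axis and vertical below 0.1 rad and value of joint rotor below 0.15 rad), for 0.1 s.
2. the key, still fully in, is turned clockwise and rests against its stop (horizontal distance between key and keyhole below 0.004 m and z of key in the frame of keyhole below 0.002 m and angle between key's own z axis and vertical below 0.1 rad and value of joint rotor above 0.75 rad and contact force between key and stop above 1.5 N), for 0.1 s.
3. the key, still fully in, is turned back home (horizontal distance between key and keyhole below 0.004 m and z of key in the frame of keyhole below 0.002 m and angle between key's own z axis and vertical below 0.1 rad and value of joint rotor below 0.12 rad), for 0.1 s.
At the end, for the whole second after the job is handed in: The lock barrel is at home (within 0.15 rad) and the key hangs at rest in the stand: collar within 6 mm of the hole's centre and 3 mm of the stand's top, upright within 0.1 rad (value of joint rotor below 0.15 rad and horizontal distance between key and stand_top below 0.006 m and z of key in the frame of stand_top between -0.004 and 0.003 m and angle between key's own z axis and vertical below 0.1 rad and linear speed of key below 0.02 m/s); the robot touches nothing.
It fails at once if the key is forced against the inner stop (over 25 N) (contact force between key and stop above 25 N).
It fails at once if the key is forced in the lock (over 40 N) (contact force between key and lock above 40 N).
It fails at once if a bystander is moved by more than 30 mm (distance of any of tape_roll, ribbon_roll, dispenser_bottle, hex_key_set, pin_gauge from where it was at the start of the episode above 0.03 m).
It also fails if it takes over 72 s, if anything falls off the work surface, if the arm or the gripper's body presses on something with over 40 N, if the wrist force passes 120 N, or if a joint passes its speed limit or range.

## Robot

A 7-joint arm with a two-finger parallel gripper is mounted at the origin on a cart in front of the work surface, level with it; the furniture and walls round the work are solid. World frame = base frame: x ahead of the robot, y to its left, z up, the work surface at z = 0. Lengths are in m, angles in rad, forces in N, time in s.
With the tool pointing down it reaches from about 0.4 to 0.85 m from the base axis. Payload 4.5 kg.
Tool frame: the origin (TCP) lies on the centre line of the jaws, within the pads' length; the fingertips stand 14 mm ahead of it and the grasp point (between the pads) lies 5 mm behind it (nose_length is the distance from the TCP to the fingertips, in m); x points along the fingers, y is the direction in which the jaws open and shut, and the axes are right-handed (so a half turn about x gives the same grasp; the last joint's range is limited). The gripper opens to 88 mm and grips with 3 to 60 N. Pads are 18 mm wide; open, the fingers measure 123 mm over their backs; the gripper's body (75 mm by 187 mm) begins 45 mm behind the grasp point.
Start: joints at [1.196, 0.689, -0.195, 1.565, 0.157, 0.902, -0.215], TCP at [0.248, -0.574, 0.253] pointing down, gripper open.
Joint ranges: [-3.01, 3.01], [-0.46, 2.08], [-1.47, 1.51], [0.13, 2.56], [-1, 4.14], [0.04, 2.09], [-2.66, 2.66]. Speed limits (rad/s): [2.57, 2.57, 3.14, 3.14, 3.14, 3.14, 3.14].

## Interface

Orientations are given as a unit quaternion [x, y, z, w].
In Python, from plant import get_state, snapshot, camera_params, finish_job, boxes_of, silhouettes, spot_point, nose_length gives the robot as it stands.
- The arm moves only by the tool apply_moves, never from a script. Its arguments are lists of equal length, an entry for each row: "delta_pos": the shift along the tool's x, y, z in cm, a list of three; "yaw": the turn about the tool's x in rad; "gripper": the opening in per cent of the stroke, from 0 (shut) to 100 (fully open). A call has 1 to 10 rows; each row is the pose to reach, as a shift and turn from the pose measured when the call began, along the tool's axes at that moment; what a row does not reach only later rows make up. A row lasts 1/12 s, in which the tool goes at most 41.7 mm and 7.16 degrees, less where a joint would pass 70% of its speed; a pose out of reach is approached as far as the arm can. A call with a gripper value outside its range is refused whole. The fingers move at their own pace and stop on an object; "force" is the grip in N (left out, the last holds). Time passes only in rows, so rows that repeat a pose let the fingers close. It gives the time, the measured TCP pose, the force and the opening at its end, in the units of the state.
- get_state(): the state, without advancing time (a new reading comes with each control period).
- snapshot(name): name is "scene" or "top" or "wrist"; returns the picture (420x560x3 uint8, red, green, blue); there is no depth.
- camera_params(name): a dict with "fovy" (degrees; the focal length in pixels is half the picture's height over the tangent of half this angle, whatever the lens; pixels are square), "cx", "cy" (the principal point, pixels), "dist" ([k1, k2, p1, p2, k3] as OpenCV has them; the pictures are not rectified), "position" and "orientation" of the camera in the world. Camera axes: x right, y down, z forward; pixel columns grow to the right and rows downward; lengths in m; the calibration is good to about 2 mm. A picture is of the moment at which its call begins: read the wrist's pose just before it. camera_params takes no time and is no camera call; for the wrist camera it gives the pose at the moment of the call.
- finish_job(): hands the job in, once; it reports no verdict.
Trained networks look in the newest picture that a camera, given by its name, has taken for a name from the list of things; names that differ only in an ending like _2 or _b are one class to them, and where a whole thing is asked for, a point or a joint stands for the part that bears it (a point fixed in the world has none). Each returns a list of dicts, best first, with "score" (0 to 1); they miss things now and then, are a little off and sometimes report something else, mostly with a low value. They report only what shows in the picture. A call takes as long as a camera call. They do not tell look-alikes from the thing itself.
- boxes_of(thing, camera): "bbox" ([left, top, width, height] in pixels, round what is visible of it).
- silhouettes(thing, camera): "mask" (420x560 bool, what is visible of it) and "bbox" ([left, top, width, height] in pixels, round what is visible of it).
- spot_point(thing, camera): "pixel" ([column, row] in pixels: a listed point, or the origin of a listed thing).
The state is a dict: "clock": time; "q": joint angles; "qd": joint speeds; "joint_torque": joint torques, N m; "tool_pos": TCP position; "eef_rot": TCP orientation; "contact_force": force on the tool from outside, world axes, zero at the start; "moment": the same for the moment, N m; "opening": opening from 0.0 (shut) to 1.0 (fully open).
Only numpy, scipy, OpenCV 4.12 (cv2) and the standard library are available. Lean on these libraries where they do the work, as an engineer would, in place of code of your own. Each camera call takes 0.05 s, during which the arm holds its last target.

## Working session

There is one attempt and no reset: what is moved stays moved. The work goes in short steps, Python scripts to look and compute and a tool call to move; the robot and the scene stay as the last step left them, time stands still between calls to the robot, and variables do not carry over. Pictures are saved under pics/ and viewed, and the job is handed in when it is done.

Besides the shell and the picture viewer there is one more tool, called after "Request:" as name([rows], argument=value, ...), one row to a line, values as JSON. apply_moves: Moves the arm, as the interface text tells. Its arguments: {"type":"object","properties":{"delta_pos":{"type":"array"},"yaw":{"type":"array"},"gripper":{"type":"array"},"force":{"type":"number"}},"required":["delta_pos","yaw","gripper"]}

```bash
ls; mkdir -p pics
cat > h.py <<'E'
import numpy as np, cv2
from scipy.spatial.transform import Rotation as R
from plant import *
def save(n,f):
    im=snapshot(n); cv2.imwrite('pics/'+f,im[:,:,::-1]); return im
def K(p):
    f=210/np.tan(np.radians(p['fovy'])/2); return np.array([[f,0,p['cx']],[0,f,p['cy']],[0,0,1]])
def ray(p,px):
    u=cv2.undistortPoints(np.array([[px]],float),K(p),np.array(p['dist'],float))[0,0]
    return R.from_quat(p['orientation']).apply([u[0],u[1],1])
def at_z(p,px,z):
    d=ray(p,px);o=np.array(p['position']);return o+d*(z-o[2])/d[2]
def proj(p,P):
    Rm=R.from_quat(p['orientation']).inv(); c=Rm.apply(np.atleast_2d(P)-np.array(p['position']))
    return cv2.projectPoints(c,np.zeros(3),np.zeros(3),K(p),np.array(p['dist'],float))[0][:,0]
E
python3 - <<'E'
from h import *
s=get_state();print({k:np.round(v,3) for k,v in s.items()},nose_length() if callable(nose_length) else nose_length)
for n in('scene','top','wrist'):
    save(n,n+'0.png');p=camera_params(n);print(n,p)
    for t in('key','keyhole','stand_top'):
        for r in spot_point(t,n)[:4]:print(t,r)
E
```

```text
pics
{'clock': np.float64(0.0), 'q': array([ 1.196,  0.69 , -0.195,  1.566,  0.157,  0.902, -0.215]), 'qd': array([-0.   , -0.002,  0.001, -0.002, -0.   ,  0.   ,  0.001]), 'joint_torque': array([ 0.0000e+00, -5.2756e+01, -1.2660e+00, -1.5343e+01, -5.3000e-02,
        7.0000e-03,  0.0000e+00]), 'tool_pos': array([ 0.248, -0.573,  0.252]), 'eef_rot': array([-0.692, -0.144,  0.693, -0.143]), 'contact_force': array([-0.54 ,  0.387, -0.61 ]), 'moment': array([-0.022,  0.016, -0.057]), 'opening': np.float64(0.998)} 0.014
scene {'fovy': 54.602932263551416, 'cx': 276.32193856399164, 'cy': 210.92350622260236, 'dist': array([-0.03355855,  0.        ,  0.        ,  0.        ,  0.        ]), 'position': array([ 0.46369987, -0.84580943,  0.6476303 ]), 'orientation': array([ 0.88824787, -0.039354  ,  0.01632428, -0.4573844 ])}
key {'pixel': [194.0, 318.7], 'score': 0.81}
key {'pixel': [304.2, 304.9], 'score': 0.53}
keyhole {'pixel': [258.4, 231.2], 'score': 0.55}
stand_top {'pixel': [200.4, 277.6], 'score': 0.89}
stand_top {'pixel': [319.2, 267.0], 'score': 0.74}
stand_top {'pixel': [253.1, 303.
[... 244 characters left out ...]
ion': array([ 0.71343439, -0.70027002,  0.02288435, -0.01046802])}
key {'pixel': [377.6, 237.5], 'score': 0.79}
key {'pixel': [384.7, 193.6], 'score': 0.72}
key {'pixel': [381.9, 279.6], 'score': 0.71}
key {'pixel': [212.6, 134.3], 'score': 0.65}
keyhole {'pixel': [291.2, 233.6], 'score': 0.89}
stand_top {'pixel': [346.0, 284.8], 'score': 0.92}
stand_top {'pixel': [375.2, 234.8], 'score': 0.58}
wrist {'fovy': 59.44438194757715, 'cx': 279.67073088307865, 'cy': 209.1342622765779, 'dist': array([-0.03070669,  0.        ,  0.        ,  0.        ,  0.        ]), 'position': array([ 0.3112163 , -0.54697554,  0.38493474]), 'orientation': array([ 0.828217  , -0.54422242, -0.07332966,  0.11180932])}
```

View pics/scene0.png

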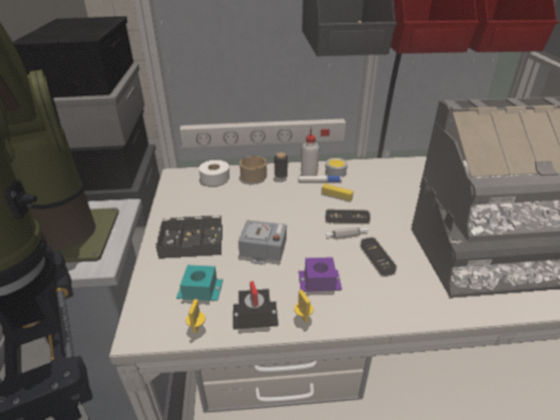

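View pics/top0.png

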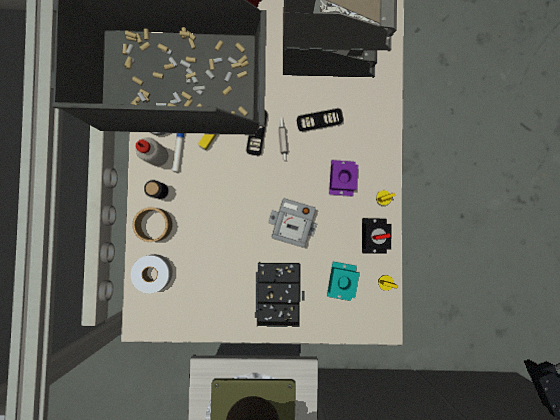

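View pics/wrist0.png

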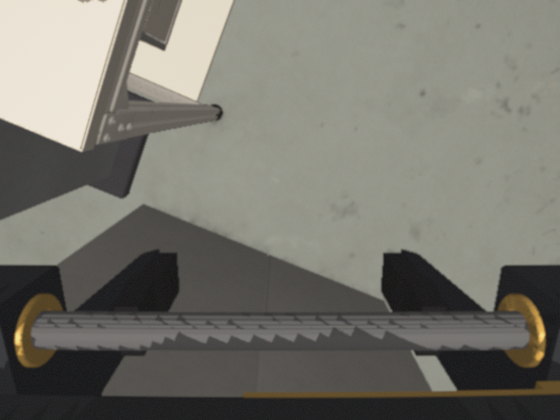

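The black stand with the red key is at scene (254,300) and top (378,236). The grey lock box is at scene (263,238) and top (292,224). The yellow keys and the teal and purple stands are decoys. Next I'll zoom in and measure.

Run:
```python
from h import *
t=cv2.imread('pics/top0.png');s=cv2.imread('pics/scene0.png')
a=cv2.resize(t[190:270,260:400],None,fx=5.7,fy=5.7,interpolation=cv2.INTER_CUBIC);cv2.imwrite('pics/tz.png',a)
b=cv2.resize(s[210:330,225:345],None,fx=5,fy=5,interpolation=cv2.INTER_CUBIC);cv2.imwrite('pics/sz.png',b)
p=camera_params('top')
print('key',at_z(p,(377.6,237.5),.046),'hole',at_z(p,(291.2,227),.05),at_z(p,(0,0),0),at_z(p,(559,0),0))
p=camera_params('scene');print(at_z(p,(254,302),.042),at_z(p,(258.4,231.2),.05))
```

```text
key [ 0.45786074 -0.29641479  0.046     ] hole [ 0.47945895 -0.08556816  0.05      ] [1.03933508 0.65756612 0.        ] [ 1.08000852 -0.7714846   0.        ]
[ 0.46203727 -0.30128972  0.042     ] [ 0.48136106 -0.08963005  0.05      ]
```

View pics/tz.png

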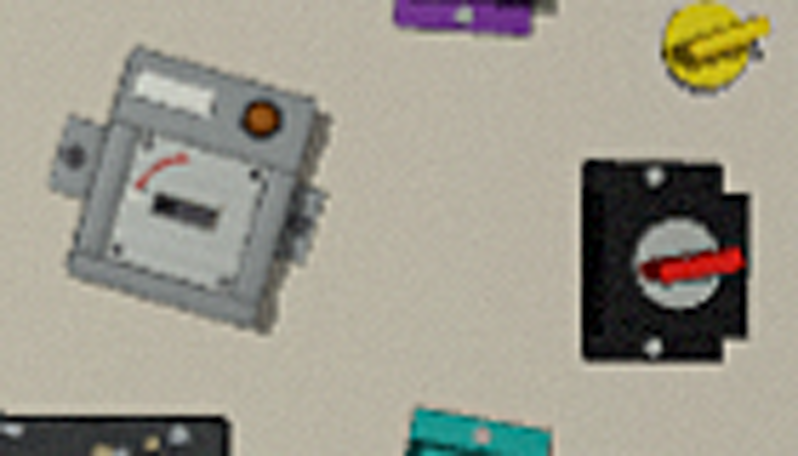

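View pics/sz.png

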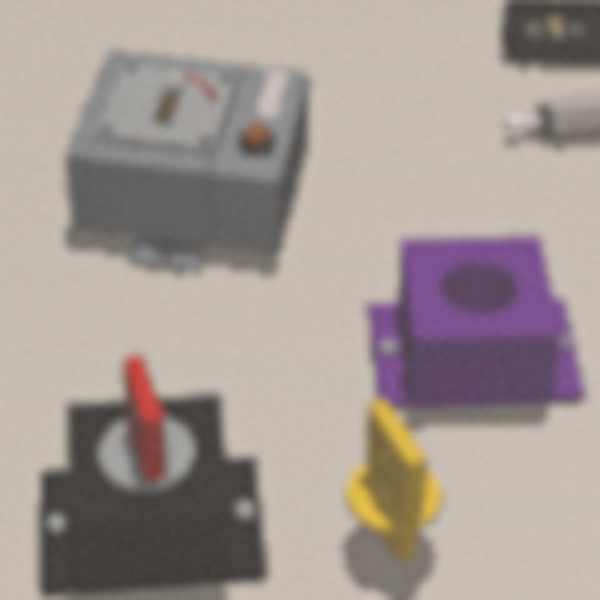

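```bash
cat >> h.py <<'E'
def go(P,yawdir=None,s=None):
    """print tool-axis shift (cm) to world TCP P, yaw turn so tool y is along world angle yawdir (mod pi)"""
    s=s or get_state(); Rt=R.from_quat(s['eef_rot']); 
    d=Rt.inv().apply(np.array(P)-s['tool_pos'])*100
    y=Rt.apply([0,1,0]); a=np.arctan2(y[1],y[0]); print('tool_pos',s['tool_pos'].round(4),'ydir',round(a,4),'x',Rt.apply([1,0,0]).round(4),'q7',s['q'][6].round(3),'t',s['clock'])
    print('delta cm',d.round(2))
    if yawdir is not None: print('yaw', -((yawdir-a+np.pi/2)%np.pi-np.pi/2))
E
python3 - <<'E'
from h import *
go([.44,-.30,.24],0)
s=get_state();Rt=R.from_quat(s['eef_rot']);p=camera_params('wrist')
print(Rt.inv().apply(p['position']-s['tool_pos']), (Rt.inv()*R.from_quat(p['orientation'])).as_matrix().round(3))
E
```

```text
tool_pos [ 0.2485 -0.5735  0.2528] ydir -1.162 x [ 0.e+00 -1.e-04 -1.e+00] q7 -0.215 t 0.6
delta cm [  1.27 -17.48 -28.45]
yaw -1.1619680212562749
[-0.13226173  0.00065857 -0.0681275 ] [[-0.    -0.265  0.964]
 [ 1.    -0.001  0.   ]
 [ 0.001  0.964  0.265]]
```

Request:
apply_moves([
  [0.2,-2.5,-4.0],
  [0.4,-5,-8],
  [0.6,-7.5,-12],
  [0.8,-10,-16],
  [1.0,-12.5,-20],
  [1.2,-15,-24],
  [1.3,-17.4,-28.4],
  [1.3,-17.4,-28.4],
  [1.3,-17.4,-28.4],
  [1.3,-17.4,-28.4],
], yaw=[-0.12,-0.24,-0.36,-0.48,-0.6,-0.72,-0.84,-0.96,-1.08,-1.16], gripper=[100,100,100,100,100,100,100,100,100,100])

```text
clock: 1.43
tool_pos: [0.4424, -0.2975, 0.2402]
eef_rot: [0.498, 0.502, -0.497, 0.503]
contact_force: [-0.6, 0.4, 0.6]
opening: 1.0
```

Run:
```python
from h import *
go([.458,-.297,.2],0)
p=camera_params('wrist');save('wrist','w1.png');print(p['position'],p['orientation'])
for t in('key','stand_top','keyhole'):
    for r in spot_point(t,'wrist')[:3]:print(t,r,at_z(p,r['pixel'],{'keyhole':.05}.get(t,.042)))
```

```text
tool_pos [ 0.4424 -0.2975  0.2402] ydir 0.0108 x [ 1.8e-03  9.0e-04 -1.0e+00] q7 0.107 t 1.4333
delta cm [ 4.02  1.55 -0.03]
yaw 0.010776543647275316
[ 0.44160432 -0.23007754  0.3724861 ] [0.99100505 0.00480636 0.00212202 0.13372127]
key {'pixel': [178.5, 205.2], 'score': 0.97} [ 0.34931734 -0.31798947  0.042     ]
key {'pixel': [302.3, 184.9], 'score': 0.66} [ 0.46397281 -0.29770768  0.042     ]
key {'pixel': [397.7, 199.3], 'score': 0.63} [ 0.55301683 -0.3104197   0.042     ]
stand_top {'pixel': [167.9, 90.0], 'score': 0.72} [ 0.34632588 -0.2155873   0.042     ]
stand_top {'pixel': [468.8, 94.2], 'score': 0.66} [ 0.60667986 -0.21587609  0.042     ]
```

View pics/w1.png

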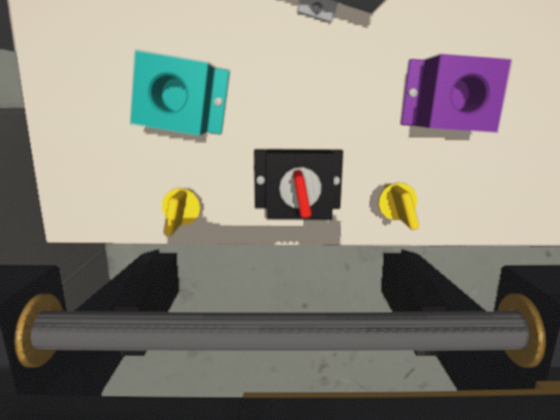

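The red key shows at wrist (301,190) in the black stand. I'll fit the bow's pose to the red mask.

```bash
cat >> h.py <<'E'
from scipy.optimize import minimize
def redmask(im):
    r,g,b=[im[:,:,i].astype(int) for i in range(3)]
    return (r>90)&(r-g>60)&(r-b>60)
def hullmask(p,P,S=4):
    q=proj(p,P);m=np.zeros((420*S,560*S),np.uint8)
    cv2.fillConvexPoly(m,cv2.convexHull(np.round(((q+.5)*S-.5)*8).astype(np.int32).reshape(-1,1,2)),1,shift=3)
    return cv2.resize(m.astype(np.float32),(560,420),interpolation=cv2.INTER_AREA)
def bow(x,y,yaw,z0,zl=.004,zh=.040):
    c=np.array([[a,b,c] for a in(-.0045,.0045) for b in(-.018,.018) for c in(zl,zh)])
    return R.from_euler('z',yaw).apply(c)+[x,y,z0]
def fitbow(im,p,g,z0,roi):
    m=redmask(im);k=np.zeros_like(m);k[roi[1]:roi[3],roi[0]:roi[2]]=1;m=(m&k).astype(np.float32)
    def cost(v): return np.abs(hullmask(p,bow(v[0],v[1],v[2],z0))-m).sum()
    best=None
    for a in np.linspace(-1.57,1.57,9)[:-1] if g[2] is None else [g[2]]:
        r=minimize(cost,[g[0],g[1],a],method='Nelder-Mead',options=dict(initial_simplex=[[g[0],g[1],a],[g[0]+.006,g[1],a],[g[0],g[1]+.006,a],[g[0],g[1],a+.2]],xatol=1e-5,fatol=.05))
        if best is None or r.fun<best.fun:best=r
    return best.x,best.fun,m.sum()
E
python3 - <<'E'
from h import *
im=cv2.imread('pics/w1.png')[:,:,::-1];p=camera_params('wrist')
print(fitbow(im,p,[.46,-.297,None],.042,(270,150,335,235)))
im=cv2.imread('pics/top0.png')[:,:,::-1];p=camera_params('top')
print(fitbow(im,p,[.46,-.297,None],.042,(360,215,400,255)))
im=cv2.imread('pics/scene0.png')[:,:,::-1];p=camera_params('scene')
print(fitbow(im,p,[.46,-.297,None],.042,(235,270,280,320)))
E
```

```text
(array([ 0.45858131, -0.30509776,  0.19416809]), np.float64(90.4375), np.float32(494.0))
(array([ 0.46172691, -0.30086446,  0.13108967]), np.float64(37.8125), np.float32(58.0))
(array([ 0.46177873, -0.2933308 ,  0.01311133]), np.float64(77.9375), np.float32(72.0))
```

Request:
apply_moves([
  [3,0.9,0],
  [5.5,1.75,0.1],
  [5.5,1.75,0.1],
  [5.5,1.75,0.1],
], yaw=[0,0,0,0], gripper=[100,100,100,100])

```text
clock: 1.97
tool_pos: [0.4562, -0.3027, 0.1841]
eef_rot: [-0.501, -0.499, 0.502, -0.497]
contact_force: [-0.6, 0.5, 1.0]
opening: 1.001
```

Run:
```python
from h import *
go([.46,-.299,.07],0)
p=camera_params('wrist');im=save('wrist','w2.png')
x=fitbow(im,p,[.46,-.297,None],.042,(200,80,400,280));print(x)
v=x[0];im=im[:,:,::-1].copy()
q=proj(p,bow(*v,.042));
for a in q:cv2.circle(im,tuple(int(round(i)) for i in a),2,(255,255,0),-1)
th=np.linspace(0,6.28,60);
for a in proj(p,np.c_[v[0]+.019*np.cos(th),v[1]+.019*np.sin(th),th*0+.046]):cv2.circle(im,tuple(int(round(i)) for i in a),1,(255,0,255),-1)
cv2.imwrite('pics/w2z.png',cv2.resize(im[60:300,180:420],None,fx=2.5,fy=2.5))
```

```text
tool_pos [ 0.4562 -0.3027  0.1841] ydir -0.0073 x [-2.5e-03  7.0e-04 -1.0e+00] q7 0.04 t 1.9667
delta cm [11.41  0.41 -0.36]
yaw -0.007273191153365222
(array([ 0.46225222, -0.30065604,  0.17785144]), np.float64(140.0), np.float32(751.0))
```

View pics/w2z.png

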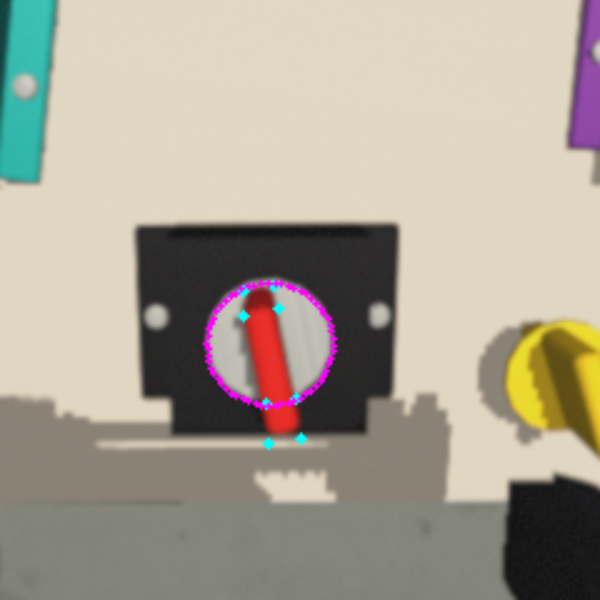

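Run:
```python
from h import *
go([.4623,-.3007,.10],.178)
```

```text
tool_pos [ 0.4567 -0.3029  0.1852] ydir -0.0072 x [-6.e-04 -3.e-04 -1.e+00] q7 0.041 t 2.0167
delta cm [ 8.52  0.56 -0.23]
yaw -0.18516868376705897
```

Request:
apply_moves([
  [3,0.55,-0.2],
  [6,0.55,-0.2],
  [8.5,0.55,-0.2],
  [8.5,0.55,-0.2],
  [8.5,0.55,-0.2],
], yaw=[-0.1,-0.185,-0.185,-0.185,-0.185], gripper=[60,50,50,50,50])

```text
clock: 2.43
tool_pos: [0.4619, -0.3013, 0.101]
eef_rot: [0.454, 0.542, -0.454, 0.542]
contact_force: [0.6, 0.1, -0.5]
opening: 0.647
```

Run:
```python
from h import *
go([.4623,-.3007,.063],.178)
p=camera_params('wrist');im=save('wrist','w3.png')
```

```text
tool_pos [ 0.4619 -0.3013  0.101 ] ydir 0.1765 x [-1.2e-03 -6.0e-04 -1.0e+00] q7 0.082 t 2.4333
delta cm [ 3.8   0.06 -0.06]
yaw -0.001541552843860261
```

View pics/w3.png

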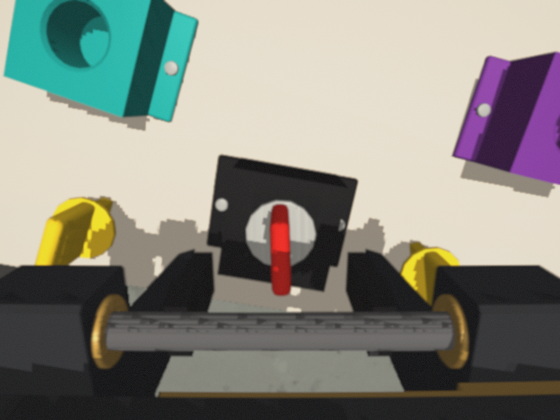

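Request:
apply_moves([
  [2,0.05,-0.05],
  [3.8,0.05,-0.05],
  [3.8,0.05,-0.05],
  [3.8,0.05,-0.05],
  [3.8,0.05,-0.05],
  [3.8,0.05,-0.05],
  [3.8,0.05,-0.05],
  [3.8,0.05,-0.05],
  [3.8,0.05,-0.05],
  [3.8,0.05,-0.05],
], yaw=[0,0,0,0,0,0,0,0,0,0], gripper=[50,50,40,20,0,0,0,0,0,0], force=30)

```text
clock: 3.32
tool_pos: [0.4635, -0.3014, 0.0649]
eef_rot: [0.454, 0.541, -0.454, 0.543]
contact_force: [-0.8, -0.3, 6.3]
opening: 0.1
```

Run:
```python
from h import *
go([.4623,-.3007,.063],.178)
s=get_state();print(s['contact_force'],s['moment'])
p=camera_params('wrist');im=save('wrist','w4.png')
```

```text
tool_pos [ 0.4635 -0.3014  0.0649] ydir 0.1764 x [ 0.0018 -0.0025 -1.    ] q7 0.04 t 3.3167
delta cm [ 0.19 -0.1  -0.09]
yaw -0.0016137427333544618
[-0.79812409 -0.28861688  6.32903937] [-0.07293545  0.15041162  0.01358521]
```

View pics/w4.png

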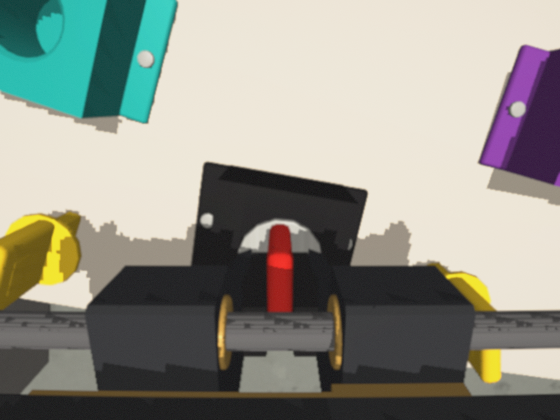

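Request:
apply_moves([
  [-2,0,0],
  [-5,0,0],
  [-9,0,0],
  [-12,0,0],
  [-12,0,0],
], yaw=[0,0,0,0,0], gripper=[0,0,0,0,0])

```text
clock: 3.78
tool_pos: [0.4665, -0.3021, 0.1905]
eef_rot: [0.455, 0.537, -0.453, 0.547]
contact_force: [0.0, 0.3, -1.1]
opening: 0.1
```

Run:
```python
from h import *
go([.4623,-.3007,.063],.178)
s=get_state();print(s['contact_force'],s['moment'],s['opening'])
a=save('wrist','w5.png');b=save('scene','s5.png')
p=camera_params('scene');q=proj(p,[s['tool_pos']])[0].astype(int);print(q)
cv2.imwrite('pics/s5z.png',cv2.resize(b[q[1]-50:q[1]+50,q[0]-60:q[0]+60,::-1],None,fx=6,fy=6,interpolation=cv2.INTER_CUBIC))
```

```text
tool_pos [ 0.4665 -0.3021  0.1905] ydir 0.176 x [ 0.0113 -0.0067 -0.9999] q7 0.168 t 3.7833
delta cm [12.74 -0.52 -0.33]
yaw -0.0019536737896037604
[ 0.01778984  0.25897097 -1.06723394] [ 0.01784889 -0.1525526  -0.02350769] 0.09989393891792647
[253 243]
```

View pics/s5z.png

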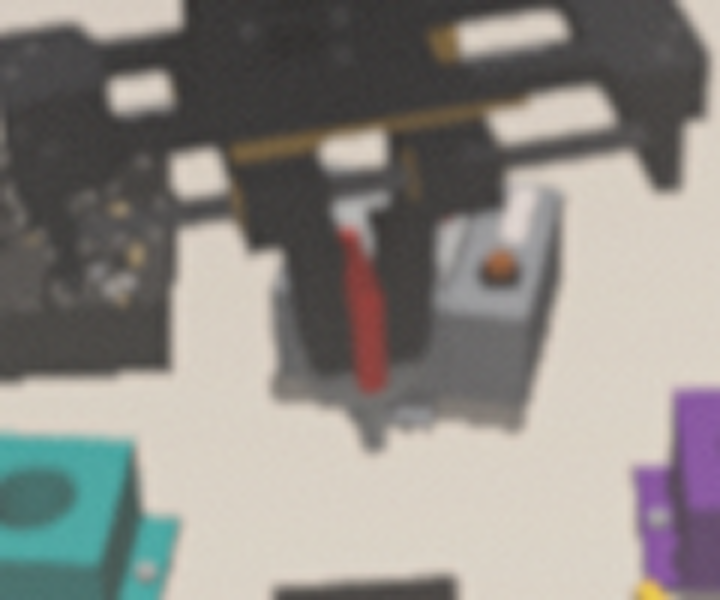

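View pics/w5.png

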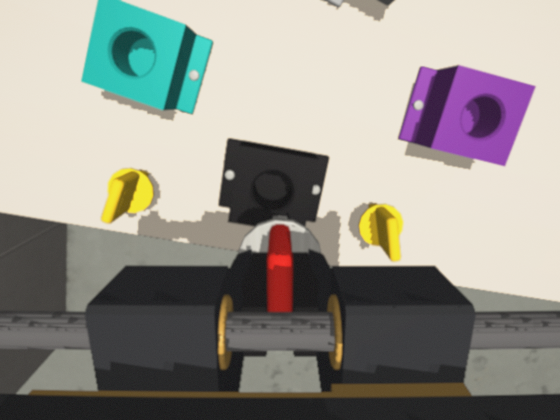

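Run:
```python
from h import *
p=camera_params('top')
a=at_z(p,(260+152/5.7,190+200/5.7),.05);b=at_z(p,(260+218/5.7,190+218/5.7),.05);print(a,b,(a+b)/2,np.degrees(np.arctan2(*(a-b)[[1,0]])))
go([.471,-.128,.19],-.26)
```

```text
[ 0.48388074 -0.07451174  0.05      ] [ 0.47676012 -0.10268371  0.05      ] [ 0.48032043 -0.08859772  0.05      ] 75.81525671111123
tool_pos [ 0.4636 -0.3015  0.1859] ydir 0.176 x [ 0.0039 -0.0039 -1.    ] q7 0.167 t 3.8833
delta cm [ -0.47   3.77 -16.95]
yaw 0.43599926614445694
```

Request:
apply_moves([
  [-0.2,0.9,-4],
  [-0.4,1.8,-8],
  [-0.5,2.7,-12],
  [-0.5,3.4,-15],
  [-0.5,3.7,-16.6],
  [-0.5,3.8,-17],
  [-0.5,3.8,-17],
  [-0.5,3.8,-17],
], yaw=[0.1,0.2,0.3,0.4,0.436,0.436,0.436,0.436], gripper=[0,0,0,0,0,0,0,0])

```text
clock: 4.55
tool_pos: [0.4706, -0.129, 0.1894]
eef_rot: [-0.56, -0.429, 0.561, -0.433]
contact_force: [-0.6, 0.6, -1.5]
opening: 0.099
```

Run:
```python
from h import *
go([.471,-.128,.19],-.26)
s=get_state();print(s['contact_force'],s['moment'],s['q'].round(3))
a=save('wrist','w6.png');p=camera_params('wrist')
np.save('w6p.npy',p,allow_pickle=True)
for r in spot_point('keyhole','wrist'):print(r,at_z(p,r['pixel'],.05))
```

```text
tool_pos [ 0.4706 -0.129   0.1894] ydir -0.2603 x [ 0.0018 -0.0048 -1.    ] q7 -0.489 t 4.55
delta cm [-0.06  0.02 -0.1 ]
yaw -0.0002916631290714733
[-0.57837423  0.59760798 -1.46228874] [-0.0391328  -0.07304265  0.00250372] [ 0.377  0.628 -0.327  2.034  0.388  0.536 -0.489]
{'pixel': [278.4, 143.2], 'score': 0.75} [ 0.48168209 -0.08876695  0.05      ]
```

View pics/w6.png

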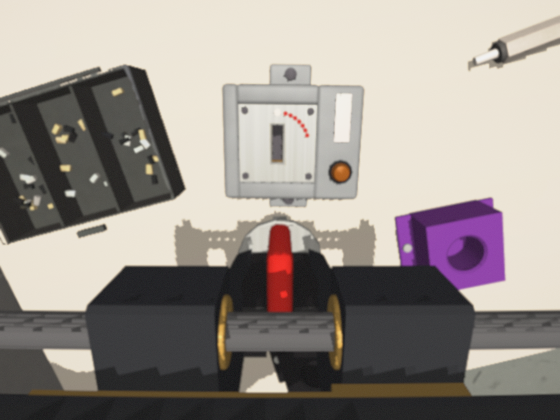

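Run:
```python
from h import *
a=cv2.imread('pics/w6.png')
cv2.imwrite('pics/w6a.png',cv2.resize(a[100:185,235:325],None,fx=7,fy=7,interpolation=cv2.INTER_CUBIC))
cv2.imwrite('pics/w6b.png',cv2.resize(a[210:320,215:345],None,fx=5,fy=5,interpolation=cv2.INTER_CUBIC))
```

```text
(no output)
```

View pics/w6a.png

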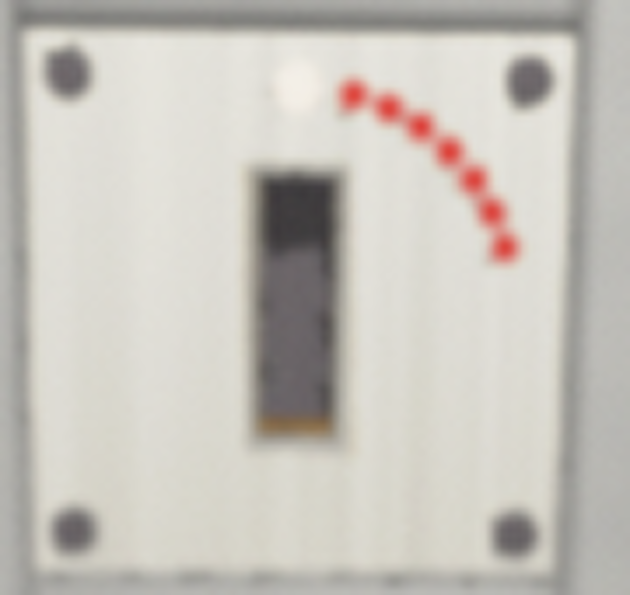

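View pics/w6b.png

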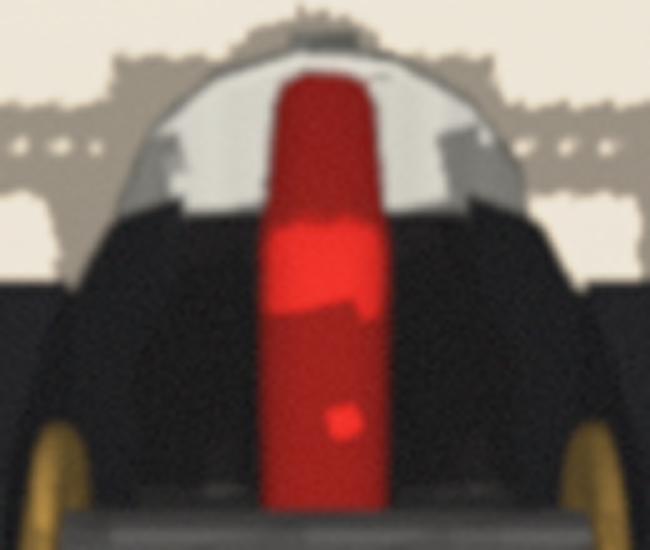

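Run:
```python
from h import *
from scipy.optimize import least_squares
p=np.load('w6p.npy',allow_pickle=True).item()
s=get_state();Rt=R.from_quat(s['eef_rot']);T=s['tool_pos']
im=cv2.imread('pics/w6.png')
# collar edge points (zoom5 coordinates, manually read)
Z=np.array([[325,50],[270,60],[380,60],[215,85],[440,88],[165,130],[490,130],[122,205],[524,195]],float)
px=np.c_[215+(Z[:,0]+.5)/5-.5,210+(Z[:,1]+.5)/5-.5]
th=np.linspace(0,2*np.pi,180)
def outline(h,dy,dz):
    P=[]
    for x in(h-.004,h):P.append(np.c_[th*0+x,dy+.019*np.cos(th),dz+.019*np.sin(th)])
    q=proj(p,Rt.apply(np.vstack(P))+T)
    return cv2.convexHull(q.astype(np.float32))
f=lambda v:[cv2.pointPolygonTest(outline(*v),tuple(map(float,a)),True) for a in px]
r=least_squares(f,[.018,0,0],x_scale=.001,diff_step=1e-2);print('free',r.x,r.cost)
for h in(.016,.018,.021):
    r=least_squares(lambda v:f([h,*v]),[0,0],x_scale=.001,diff_step=1e-2);print(h,r.x,r.cost)
# bow centre columns
for row,zc in((270,324.5),): pass
# slot & screws
S=np.array([[67,73],[529,82],[514,534],[73,530],[296.5,305]],float)
W=np.array([at_z(p,(235+(a+.5)/7-.5,100+(b+.5)/7-.5),.05) for a,b in S])
print(W.round(4));d=(W[0]+W[1]-W[2]-W[3])/2;e=(W[1]-W[0]+W[2]-W[3])/2
print('len',np.linalg.norm(d),np.linalg.norm(e),'ang y',np.arctan2(d[1],d[0])-np.pi/2,'ang x',np.arctan2(e[1],e[0]),'centre',W[:4].mean(0))
for yy in((172,435),(165,445)):
    A=[at_z(p,(277,100+(b+.5)/7-.5),.05) for b in yy];print(np.linalg.norm(A[0]-A[1]))
for xx in((260,333),(250,343)):
    A=[at_z(p,(235+(b+.5)/7-.5,143),.05) for b in xx];print(np.linalg.norm(A[0]-A[1]))
```

```text
free [ 2.57432594e-02  2.97390301e-04 -8.73218258e-05] 0.647890032367961
0.016 [ 0.0003031  -0.00281474] 4.293626552860157
0.018 [ 0.00029945 -0.00225572] 2.9472367644377493
0.021 [ 0.00029741 -0.00141412] 1.4967520827641267
[[ 0.4642 -0.0597  0.05  ]
 [ 0.5095 -0.0728  0.05  ]
 [ 0.4968 -0.1179  0.05  ]
 [ 0.4514 -0.1052  0.05  ]
 [ 0.4807 -0.0884  0.05  ]]
len 0.04703672403619996 0.047140487297191 ang y -0.2747065725460518 ang x -0.27714675544016193 centre [ 0.48046189 -0.08889599  0.05      ]
0.02719012186940055
0.028957066755764507
0.007617343137347568
0.00970432217416357
```

Run:
```python
from h import *
p=np.load('w6p.npy',allow_pickle=True).item()
s=get_state();Rt=R.from_quat(s['eef_rot']);T=s['tool_pos']
for h in(.018,.021,.023,.026):
  for dz in(-.002,-.001,0,.001):
    P=np.array([[h-.004,0,dz-.018],[h-.040,0,dz-.018],[h,0,dz-.019],[h-.004,0,dz-.019],[h-.04,.0045,dz],[h-.04,-.0045,dz]])
    q=proj(p,Rt.apply(P)+T);print(h,dz,q[:4,1].round(1),q[4:,0].round(1))
# finger-tip outline reference
a=cv2.imread('pics/w6.png')
b=cv2.convertScaleAbs(a[200:320,200:360],alpha=2.5,beta=10)
cv2.imwrite('pics/w6c.png',cv2.resize(b,None,fx=5,fy=5,interpolation=cv2.INTER_CUBIC))
```

```text
0.018 -0.002 [226.5 261.1 221.3 224.2] [292.3 265.6]
0.018 -0.001 [228.8 264.  223.6 226.5] [292.2 265.6]
0.018 0 [231.  266.8 225.8 228.8] [292.2 265.6]
0.018 0.001 [233.3 269.7 228.  231. ] [292.2 265.6]
0.021 -0.002 [224.3 257.5 219.3 222.1] [292.  265.9]
0.021 -0.001 [226.5 260.3 221.5 224.3] [291.9 265.9]
0.021 0 [228.8 263.1 223.7 226.5] [291.9 265.9]
0.021 0.001 [231.  265.9 225.9 228.8] [291.9 266. ]
0.023 -0.002 [222.9 255.2 218.  220.7] [291.8 266.1]
0.023 -0.001 [225.1 257.9 220.1 222.9] [291.8 266.1]
0.023 0 [227.3 260.7 222.3 225.1] [291.7 266.1]
0.023 0.001 [229.5 263.4 224.5 227.3] [291.7 266.2]
0.026 -0.002 [220.8 251.8 216.  218.6] [291.5 266.4]
0.026 -0.001 [223.  254.5 218.2 220.8] [291.5 266.4]
0.026 0 [225.2 257.2 220.3 223. ] [291.5 266.4]
0.026 0.001 [227.3 259.9 222.4 225.2] [291.4 266.4]
```

View pics/w6c.png

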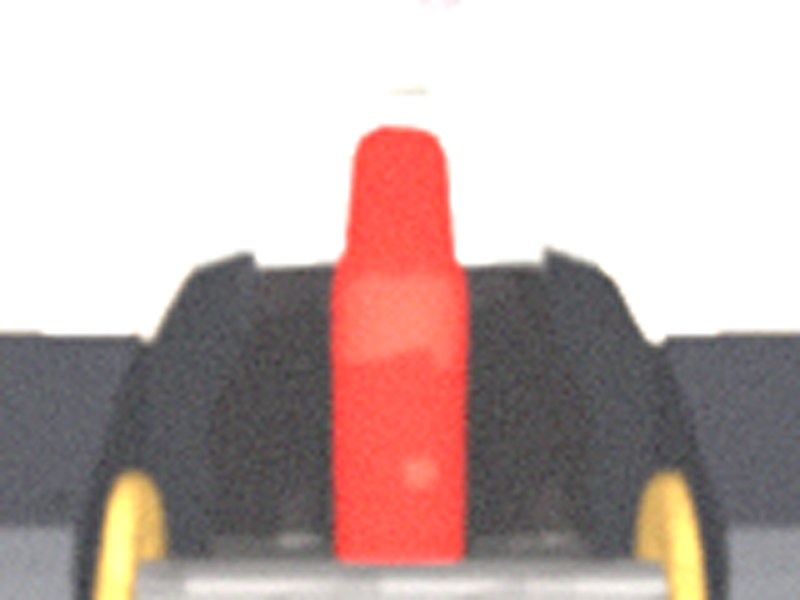

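Run:
```python
from h import *
go([.4683,-.132,.125],-.276)
```

```text
tool_pos [ 0.4707 -0.1297  0.1897] ydir -0.2627 x [ 0.0027 -0.0048 -1.    ] q7 -0.49 t 4.65
delta cm [ 6.47 -0.2   0.26]
yaw 0.013314343701218867
```

Request:
apply_moves([
  [2,-0.1,0.1],
  [4,-0.2,0.25],
  [6,-0.2,0.25],
  [6.5,-0.2,0.25],
  [6.5,-0.2,0.25],
  [6.5,-0.2,0.25],
], yaw=[0.013,0.013,0.013,0.013,0.013,0.013], gripper=[0,0,0,0,0,0])

```text
clock: 5.15
tool_pos: [0.4684, -0.1327, 0.1249]
eef_rot: [-0.564, -0.424, 0.565, -0.428]
contact_force: [0.3, 0.5, -0.3]
opening: 0.1
```

Run:
```python
from h import *
go([.4683,-.132,.125],-.276)
s=get_state();p=camera_params('wrist');a=save('wrist','w7.png')[:,:,::-1]
np.save('w7.npy',dict(p=p,s=s),allow_pickle=True)
print(spot_point('keyhole','wrist'))
cv2.imwrite('pics/w7a.png',cv2.resize(a[80:230,200:360],None,fx=5,fy=4,interpolation=cv2.INTER_CUBIC))
```

```text
tool_pos [ 0.4684 -0.1327  0.1249] ydir -0.277 x [ 0.0026 -0.005  -1.    ] q7 -0.564 t 5.15
delta cm [-0.01 -0.03 -0.06]
yaw -0.0009516048203419558
[{'pixel': [275.8, 145.7], 'score': 0.6}]
```

View pics/w7a.png

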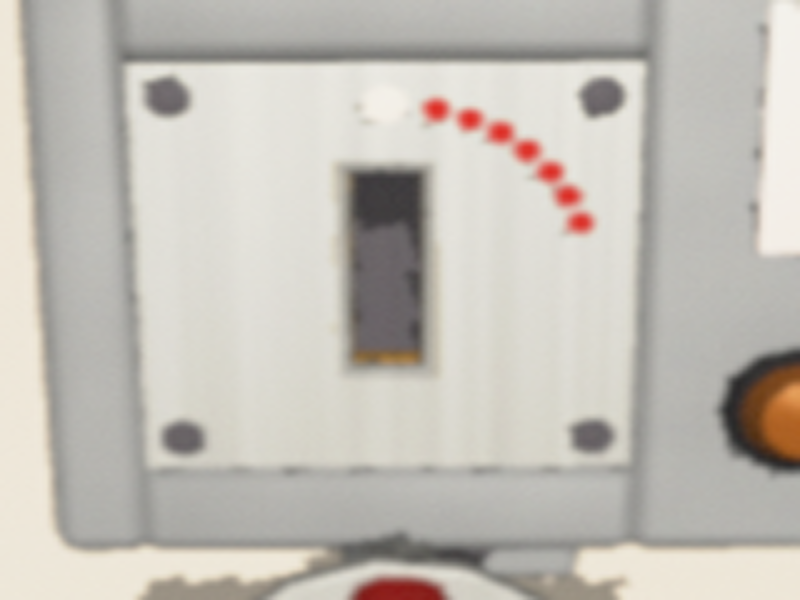

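Run:
```python
from h import *
D=np.load('w7.npy',allow_pickle=True).item();p,s=D['p'],D['s']
f=lambda a,b:(200+(a+.5)/5-.5,80+(b+.5)/4-.5)
for z in(.05,):
    W=np.array([at_z(p,f(*q),z) for q in((167,97),(603,97),(593,436),(184,437))])
    c=W.mean(0);d=(W[0]+W[1]-W[2]-W[3])/2;e=(W[1]-W[0]+W[2]-W[3])/2
    print(c.round(4),np.linalg.norm(d),np.linalg.norm(e),np.arctan2(d[1],d[0])-np.pi/2,np.arctan2(e[1],e[0]))
    S=[at_z(p,f(*q),z) for q in((387,165),(387,373),(385,171),(386,366),(350,270),(424,270),(342,270),(434,270))]
    print(((S[0]+S[1])/2).round(4),((S[2]+S[3])/2).round(4),((S[4]+S[5])/2).round(4),((S[6]+S[7])/2).round(4),[np.linalg.norm(S[i]-S[i+1]).round(4) for i in(0,2,4,6)])
Rt=R.from_quat(s['eef_rot']);k=Rt.apply([.023,.0003,-.0012])+s['tool_pos'];print('key',k, 'slot in tool mm',1000*Rt.inv().apply(c-s['tool_pos']),)
```

```text
[ 0.4803 -0.0882  0.05  ] 0.04707853817459801 0.04716327808845367 -0.27125874778327974 -0.27664875029903574
[ 0.4804 -0.0881  0.05  ] [ 0.4802 -0.088   0.05  ] [ 0.4804 -0.088   0.05  ] [ 0.4805 -0.088   0.05  ] [np.float64(0.0288), np.float64(0.027), np.float64(0.0083), np.float64(0.0103)]
key [ 0.46908453 -0.13173847  0.10187866] slot in tool mm [ 74.68925874  -0.99827983 -46.35667095]
```

Run:
```python
from h import *
go([.4796,-.0892,.112],-.275)
```

```text
tool_pos [ 0.469  -0.1324  0.1255] ydir -0.2764 x [ 0.0044 -0.0051 -1.    ] q7 -0.564 t 5.25
delta cm [ 1.34 -0.16 -4.45]
yaw -0.0014254204603771914
```

Request:
apply_moves([
  [0,-0.1,-2],
  [0,-0.16,-4],
  [0.7,-0.16,-4.45],
  [1.35,-0.16,-4.45],
  [1.35,-0.16,-4.45],
  [1.35,-0.16,-4.45],
  [1.35,-0.16,-4.45],
], yaw=[0,0,0,0,0,0,0], gripper=[0,0,0,0,0,0,0])

```text
clock: 5.83
tool_pos: [0.4791, -0.0906, 0.1118]
eef_rot: [-0.564, -0.423, 0.565, -0.428]
contact_force: [0.0, -0.1, -1.0]
opening: 0.097
```

Run:
```python
from h import *
go([.4796,-.0892,.098],-.275)
s=get_state();print(s['contact_force'],s['moment'])
save('wrist','w8.png');a=save('scene','s8.png')[:,:,::-1];b=save('top','t8.png')[:,:,::-1]
q=proj(camera_params('scene'),[[.4803,-.0883,.06]])[0].astype(int)
A=cv2.resize(a[q[1]-45:q[1]+45,q[0]-55:q[0]+55],None,fx=6.5,fy=6.5,interpolation=cv2.INTER_CUBIC);cv2.imwrite('pics/s8z.png',A)
```

```text
tool_pos [ 0.4791 -0.0906  0.1118] ydir -0.2783 x [ 0.0036 -0.0061 -1.    ] q7 -0.643 t 5.8333
delta cm [ 1.38 -0.   -0.15]
yaw -0.0033398476235158014
[ 0.01188267 -0.05154576 -0.98239867] [-0.02365807 -0.0607806   0.02004943]
```

View pics/s8z.png

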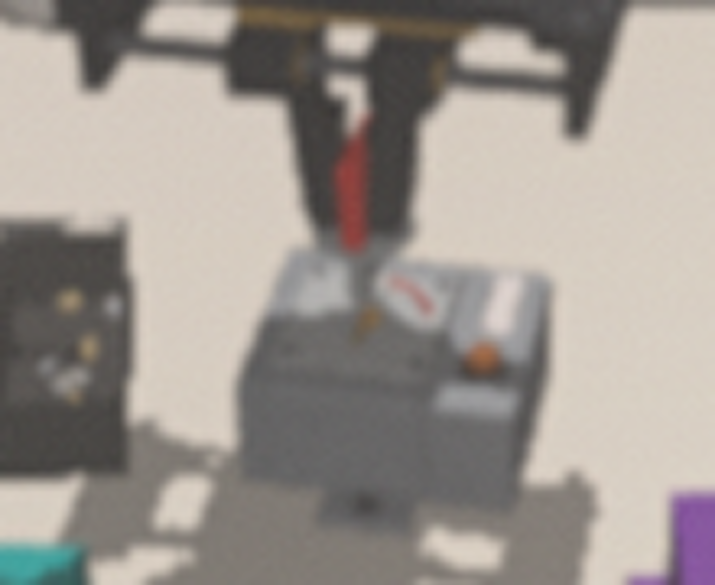

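View pics/w8.png

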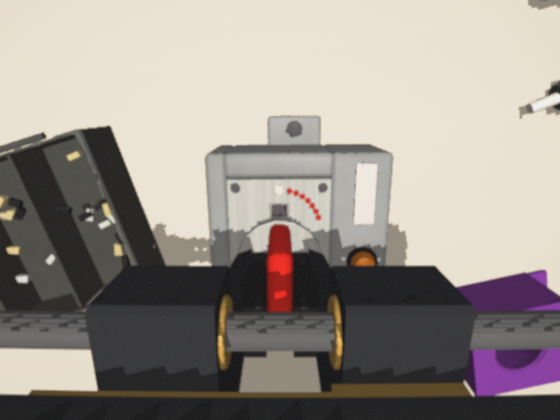

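Request:
apply_moves([
  [0,0,-0.15],
  [0.4,0,-0.15],
  [0.8,0,-0.15],
  [1.2,0,-0.15],
  [1.6,0,-0.15],
  [1.7,0,-0.15],
  [1.7,0,-0.15],
], yaw=[-0.003,-0.003,-0.003,-0.003,-0.003,-0.003,-0.003], gripper=[0,0,0,0,0,0,0])

```text
clock: 6.57
tool_pos: [0.4794, -0.0891, 0.0944]
eef_rot: [-0.563, -0.424, 0.564, -0.429]
contact_force: [-0.4, -2.3, -1.2]
opening: 0.096
```

Run:
```python
from h import *
go([.4796,-.0892,.09],-.275)
s=get_state();print(s['contact_force'],s['moment'])
```

```text
tool_pos [ 0.4794 -0.0891  0.0944] ydir -0.275 x [ 0.0027 -0.0062 -1.    ] q7 -0.656 t 6.5667
delta cm [0.44 0.02 0.  ]
yaw 1.267831082896187e-05
[-0.40050418 -2.29855419 -1.23605605] [-0.35492245  0.07608568 -0.01009012]
```

Request:
apply_moves([
  [0.0,0,0.05],
  [0.3,0,0.05],
  [0.6,0,0.05],
  [0.9,0,0.05],
  [1.2,0,0.05],
  [1.2,0,0.05],
], yaw=[0,0,0,0,0,0], gripper=[0,0,0,0,0,0])

```text
clock: 7.07
tool_pos: [0.479, -0.0894, 0.0818]
eef_rot: [-0.563, -0.425, 0.564, -0.429]
contact_force: [-0.3, 0.7, -1.3]
opening: 0.099
```

Run:
```python
from h import *
go([.4796,-.0892,.073],-.275)
s=get_state();print(s['contact_force'],s['moment'])
```

```text
tool_pos [ 0.479  -0.0894  0.0818] ydir -0.2746 x [ 0.0019 -0.0059 -1.    ] q7 -0.664 t 7.0667
delta cm [ 0.88  0.04 -0.04]
yaw 0.00036293650894747564
[-0.29388683  0.72290068 -1.28926915] [-0.00468234 -0.12128925 -0.0038445 ]
```

Sliding in with hardly any force. Next I go down to the collar's seat.

Request:
apply_moves([
  [0.3,0,0],
  [0.6,0,0],
  [0.8,0,0],
  [0.95,0,0],
  [1.05,0,0],
  [1.05,0,0],
], yaw=[0,0,0,0,0,0], gripper=[0,0,0,0,0,0])

```text
clock: 7.57
tool_pos: [0.479, -0.0895, 0.0728]
eef_rot: [-0.563, -0.424, 0.564, -0.429]
contact_force: [-3.4, 0.5, 17.8]
opening: 0.102
```

Run:
```python
from h import *
go([.4796,-.0892,.073],-.275)
s=get_state();print(s['contact_force'],s['moment'])
```

```text
tool_pos [ 0.479  -0.0895  0.0728] ydir -0.2745 x [ 0.003  -0.0067 -1.    ] q7 -0.67 t 7.5667
delta cm [-0.02  0.05 -0.04]
yaw 0.000533519345419009
[-3.3870529   0.49270494 17.81403652] [ 0.26192018  0.61200606 -0.04127985]
```

Request:
apply_moves([
  [0.02,0,0],
  [0.02,0,0],
  [0.02,-0.01,0],
  [0.02,-0.02,-0.01],
  [0.02,-0.03,-0.02],
  [0.02,-0.04,-0.02],
  [0.02,-0.04,-0.02],
], yaw=[0,0,0.08,0.16,0.24,0.3,0.3], gripper=[0,0,0,0,0,0,0])

```text
clock: 8.15
tool_pos: [0.4786, -0.0894, 0.0729]
eef_rot: [-0.621, -0.334, 0.622, -0.34]
contact_force: [-1.3, 0.1, 6.9]
opening: 0.102
```

Run:
```python
from h import *
go([.479,-.0895,.0728],-.575)
s=get_state();print(s['contact_force'],s['moment'])
```

```text
tool_pos [ 0.4786 -0.0894  0.0729] ydir -0.5772 x [ 0.0029 -0.0074 -1.    ] q7 -0.834 t 8.15
delta cm [ 0.01  0.04 -0.01]
yaw -0.002189652714903012
[-1.30054756  0.09586812  6.9109559 ] [-0.00110543  0.18279904  0.03999337]
```

Request:
apply_moves([
  [0.01,-0.01,-0.01],
  [0.01,-0.02,-0.02],
  [0.01,-0.02,-0.03],
  [0.01,-0.03,-0.04],
  [0.01,-0.03,-0.05],
  [0.01,-0.04,-0.06],
  [0.01,-0.04,-0.06],
], yaw=[0.08,0.16,0.24,0.32,0.4,0.48,0.5], gripper=[0,0,0,0,0,0,0])

```text
clock: 8.73
tool_pos: [0.4779, -0.0886, 0.0729]
eef_rot: [-0.686, -0.169, 0.686, -0.174]
contact_force: [-1.2, 0.5, 6.5]
opening: 0.098
```

Run:
```python
from h import *
go([.479,-.0895,.0728],-1.075)
s=get_state();print(s['contact_force'],s['moment'],s['q'].round(3))
```

```text
tool_pos [ 0.4779 -0.0886  0.0729] ydir -1.0802 x [ 0.0014 -0.0075 -1.    ] q7 -1.1 t 8.7333
delta cm [ 0.01  0.13 -0.06]
yaw -0.005238464922338482
[-1.24148508  0.50599152  6.50742452] [0.17112403 0.38369509 0.14806561] [ 0.094  0.838 -0.016  2.116  0.105  0.187 -1.1  ]
```

Request:
apply_moves([
  [0.0,0,0],
  [0,0,0],
], yaw=[0,0], gripper=[0,0])

```text
clock: 8.9
tool_pos: [0.4778, -0.0885, 0.0729]
eef_rot: [-0.686, -0.169, 0.686, -0.175]
contact_force: [-0.6, -0.5, 4.5]
opening: 0.102
```

Run:
```python
from h import *
go([.479,-.0895,.0728],-1.075)
s=get_state();print(s['contact_force'],s['moment'],s['q'].round(3))
```

```text
tool_pos [ 0.4778 -0.0885  0.0729] ydir -1.0798 x [ 0.0013 -0.0075 -1.    ] q7 -1.1 t 8.9
delta cm [ 0.01  0.14 -0.06]
yaw -0.004842611825203846
[-0.57098984 -0.47765466  4.51375566] [0.11740361 0.15366377 0.0114019 ] [ 0.093  0.838 -0.016  2.116  0.105  0.187 -1.1  ]
```

Request:
apply_moves([
  [0.01,0,-0.01],
  [0.01,0,-0.01],
  [0.01,0,-0.01],
], yaw=[0.04,0.07,0.07], gripper=[0,0,0])

```text
clock: 9.15
tool_pos: [0.4778, -0.0884, 0.0729]
eef_rot: [-0.691, -0.144, 0.692, -0.15]
contact_force: [-1.7, 0.2, 5.1]
opening: 0.099
```

```bash
cat > st.py <<'E'
from h import *
go([.479,-.0895,.0728])
s=get_state();print(s['contact_force'],s['moment'],s['q'].round(3))
E
python3 st.py
```

```text
tool_pos [ 0.4778 -0.0884  0.0729] ydir -1.1521 x [ 0.001  -0.0074 -1.    ] q7 -1.138 t 9.15
delta cm [ 0.01  0.15 -0.07]
[-1.68437504  0.16821319  5.0845692 ] [0.19846944 0.26471416 0.00093234] [ 0.088  0.838 -0.008  2.116  0.07   0.186 -1.138]
```

Request:
apply_moves([
  [0.01,0,-0.01],
  [0.01,0,-0.01],
  [0.01,0,-0.01],
], yaw=[0.04,0.07,0.07], gripper=[0,0,0])

```text
clock: 9.4
tool_pos: [0.4777, -0.0882, 0.0729]
eef_rot: [-0.696, -0.119, 0.697, -0.124]
contact_force: [-0.2, 1.1, 5.6]
opening: 0.102
```

```bash
python3 st.py
```

```text
tool_pos [ 0.4777 -0.0882  0.0729] ydir -1.2243 x [ 7.0e-04 -7.3e-03 -1.0e+00] q7 -1.176 t 9.4
delta cm [ 0.01  0.16 -0.08]
[-0.21323779  1.11222054  5.64744504] [0.19579372 0.2819232  0.09021884] [ 8.300e-02  8.380e-01  1.000e-03  2.116e+00  3.500e-02  1.860e-01
 -1.176e+00]
```

Request:
apply_moves([
  [0.01,0,-0.01],
  [0.01,0,-0.01],
  [0.01,0,-0.01],
], yaw=[0.04,0.06,0.06], gripper=[0,0,0])

```text
clock: 9.65
tool_pos: [0.4776, -0.0881, 0.0729]
eef_rot: [-0.7, -0.098, 0.7, -0.103]
contact_force: [-1.0, 0.2, 5.1]
opening: 0.102
```

```bash
python3 st.py
```

```text
tool_pos [ 0.4776 -0.0881  0.0729] ydir -1.2861 x [ 4.0e-04 -7.2e-03 -1.0e+00] q7 -1.208 t 9.65
delta cm [ 0.01  0.17 -0.09]
[-1.02453946  0.22450159  5.12371697] [0.16615804 0.27330709 0.06823988] [ 0.078  0.839  0.008  2.117  0.006  0.186 -1.208]
```

Request:
apply_moves([
  [0.01,0,-0.01],
  [0.01,0,-0.01],
  [0.01,0,-0.01],
], yaw=[0.04,0.06,0.06], gripper=[0,0,0])

```text
clock: 9.9
tool_pos: [0.4776, -0.088, 0.0729]
eef_rot: [-0.702, -0.076, 0.703, -0.081]
contact_force: [-1.8, -0.1, 6.2]
opening: 0.099
```

```bash
python3 st.py
```

```text
tool_pos [ 0.4776 -0.088   0.0729] ydir -1.3479 x [ 1.0e-04 -7.1e-03 -1.0e+00] q7 -1.241 t 9.9
delta cm [ 0.01  0.18 -0.1 ]
[-1.76027339 -0.05449319  6.17215076] [0.21093641 0.25875648 0.04996152] [ 0.073  0.839  0.015  2.117 -0.024  0.186 -1.241]
```

Request:
apply_moves([
  [0.01,0,-0.01],
  [0.01,0,-0.01],
  [0.01,0,-0.01],
], yaw=[0.04,0.06,0.06], gripper=[0,0,0])

```text
clock: 10.15
tool_pos: [0.4776, -0.0878, 0.0729]
eef_rot: [-0.705, -0.055, 0.705, -0.059]
contact_force: [-1.3, 0.6, 5.5]
opening: 0.101
```

```bash
python3 st.py
```

```text
tool_pos [ 0.4776 -0.0878  0.0729] ydir -1.4096 x [-2.0e-04 -6.9e-03 -1.0e+00] q7 -1.273 t 10.15
delta cm [ 0.01  0.19 -0.12]
[-1.32962924  0.59561861  5.52370453] [0.19338799 0.18875557 0.05690038] [ 0.069  0.839  0.023  2.117 -0.054  0.186 -1.273]
```

Request:
apply_moves([
  [0.01,0,-0.01],
  [0.01,0,-0.01],
  [0.01,0,-0.01],
], yaw=[0.04,0.06,0.06], gripper=[0,0,0])

```text
clock: 10.4
tool_pos: [0.4776, -0.0876, 0.0729]
eef_rot: [-0.706, -0.033, 0.706, -0.037]
contact_force: [-1.3, -0.6, 5.2]
opening: 0.1
```

```bash
python3 st.py
```

```text
tool_pos [ 0.4776 -0.0876  0.0729] ydir -1.4714 x [-4.0e-04 -6.7e-03 -1.0e+00] q7 -1.305 t 10.4
delta cm [ 0.01  0.2  -0.12]
[-1.31189767 -0.57935857  5.2097683 ] [0.1968552  0.22770545 0.05696469] [ 0.064  0.84   0.03   2.117 -0.084  0.186 -1.305]
```

Request:
apply_moves([
  [0.01,0,-0.01],
  [0.01,0,-0.01],
  [0.01,0,-0.01],
], yaw=[0.04,0.06,0.06], gripper=[0,0,0])

```text
clock: 10.65
tool_pos: [0.4776, -0.0875, 0.0729]
eef_rot: [-0.707, -0.011, 0.707, -0.016]
contact_force: [-0.6, 1.1, 5.5]
opening: 0.099
```

```bash
python3 st.py; python3 -c "
from h import *
save('wrist','w9.png')"
```

```text
tool_pos [ 0.4776 -0.0875  0.0729] ydir -1.5332 x [-6.0e-04 -6.5e-03 -1.0e+00] q7 -1.338 t 10.65
delta cm [ 0.01  0.21 -0.13]
[-0.5805629   1.07509495  5.51768525] [0.20011716 0.17579126 0.06981495] [ 0.06   0.84   0.037  2.117 -0.113  0.186 -1.338]
```

View pics/w9.png

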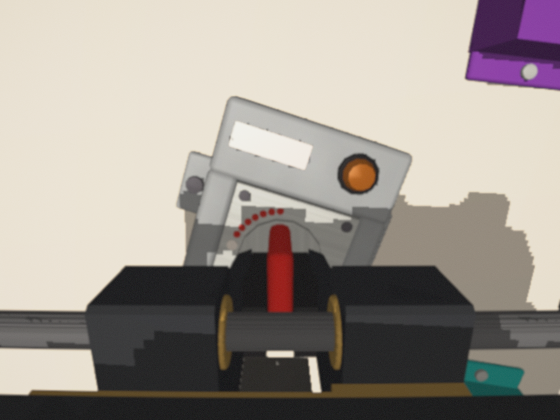

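The bow is still square in the jaws at (280,270), so it has turned 1.26 rad with the tool and hasn't slipped. I continue in small steps.

Request:
apply_moves([
  [0.01,0,-0.01],
  [0.01,0,-0.01],
  [0.01,0,-0.01],
], yaw=[0.03,0.05,0.05], gripper=[0,0,0])

```text
clock: 10.95
tool_pos: [0.4776, -0.0874, 0.0729]
eef_rot: [-0.707, 0.007, 0.707, 0.003]
contact_force: [-1.1, 1.4, 5.9]
opening: 0.098
```

```bash
python3 st.py
```

```text
tool_pos [ 0.4776 -0.0874  0.0729] ydir -1.5843 x [-9.0e-04 -6.3e-03 -1.0e+00] q7 -1.364 t 10.95
delta cm [ 0.01  0.21 -0.15]
[-1.133107    1.44394805  5.92190265] [0.20975126 0.23540232 0.07152978] [ 0.056  0.84   0.043  2.117 -0.138  0.187 -1.364]
```

Request:
apply_moves([
  [0.01,0,-0.01],
  [0.01,0,-0.01],
  [0.01,0,-0.01],
], yaw=[0.03,0.05,0.05], gripper=[0,0,0])

```text
clock: 11.2
tool_pos: [0.4776, -0.0873, 0.0729]
eef_rot: [-0.706, 0.025, 0.707, 0.021]
contact_force: [-1.2, 0.2, 6.0]
opening: 0.097
```

```bash
python3 st.py
```

```text
tool_pos [ 0.4776 -0.0873  0.0729] ydir -1.636 x [-0.0011 -0.0061 -1.    ] q7 -1.391 t 11.2
delta cm [ 0.01  0.21 -0.16]
[-1.19795673  0.15493986  5.95653138] [0.2287157  0.20955481 0.07112217] [ 0.052  0.841  0.049  2.117 -0.163  0.188 -1.391]
```

Request:
apply_moves([
  [0.01,0,-0.01],
  [0.01,0,-0.01],
  [0.01,0,-0.01],
], yaw=[0.03,0.05,0.05], gripper=[0,0,0])

```text
clock: 11.45
tool_pos: [0.4776, -0.0871, 0.0729]
eef_rot: [-0.706, 0.043, 0.706, 0.039]
contact_force: [0.4, 0.8, 5.1]
opening: 0.1
```

```bash
python3 st.py
```

```text
tool_pos [ 0.4776 -0.0871  0.0729] ydir -1.6878 x [-0.0013 -0.0059 -1.    ] q7 -1.418 t 11.45
delta cm [ 0.01  0.22 -0.17]
[0.39181553 0.79638228 5.08977722] [0.25024991 0.21499855 0.06893967] [ 0.048  0.841  0.055  2.117 -0.188  0.188 -1.418]
```

Request:
apply_moves([
  [0.01,0,-0.01],
  [0.01,0,-0.01],
  [0.01,0,-0.01],
], yaw=[0.02,0.04,0.04], gripper=[0,0,0])

```text
clock: 11.7
tool_pos: [0.4776, -0.087, 0.0729]
eef_rot: [-0.705, 0.058, 0.705, 0.054]
contact_force: [-0.4, 0.3, 5.4]
opening: 0.101
```

```bash
python3 st.py
```

```text
tool_pos [ 0.4776 -0.087   0.0729] ydir -1.7294 x [-0.0013 -0.0057 -1.    ] q7 -1.44 t 11.7
delta cm [ 0.01  0.22 -0.17]
[-0.39562588  0.32872901  5.42883457] [0.26025193 0.2492472  0.10007768] [ 0.045  0.841  0.06   2.117 -0.208  0.189 -1.44 ]
```

Mz has risen to 0.10 from about 0.07, so I take one more small step.

Request:
apply_moves([
  [0.01,0,-0.01],
  [0.01,0,-0.01],
  [0.01,0,-0.01],
], yaw=[0.02,0.03,0.03], gripper=[0,0,0])

```text
clock: 11.95
tool_pos: [0.4776, -0.0869, 0.0728]
eef_rot: [-0.704, 0.069, 0.704, 0.065]
contact_force: [-2.6, -0.3, 4.9]
opening: 0.104
```

```bash
python3 st.py
```

```text
tool_pos [ 0.4776 -0.0869  0.0728] ydir -1.7606 x [-0.0016 -0.0055 -1.    ] q7 -1.456 t 11.95
delta cm [ 0.01  0.23 -0.18]
[-2.56065548 -0.29415686  4.90820355] [0.28182956 0.20830577 0.12645154] [ 0.043  0.842  0.063  2.117 -0.223  0.19  -1.456]
```

Request:
apply_moves([
  [0.01,0,0],
  [0.01,0,0],
  [0.01,0,0],
], yaw=[0.02,0.02,0.02], gripper=[0,0,0])

```text
clock: 12.2
tool_pos: [0.4778, -0.0868, 0.0729]
eef_rot: [-0.703, 0.076, 0.703, 0.072]
contact_force: [-1.2, 0.7, 5.7]
opening: 0.097
```

```bash
python3 st.py;  python3 -c "
from h import *
save('wrist','w10.png')"
```

```text
tool_pos [ 0.4778 -0.0868  0.0729] ydir -1.7815 x [-0.0013 -0.0054 -1.    ] q7 -1.467 t 12.2
delta cm [ 0.01  0.24 -0.17]
[-1.18543205  0.66053856  5.69684206] [0.31609308 0.201406   0.16752175] [ 0.041  0.842  0.066  2.117 -0.233  0.19  -1.467]
```

View pics/w10.png

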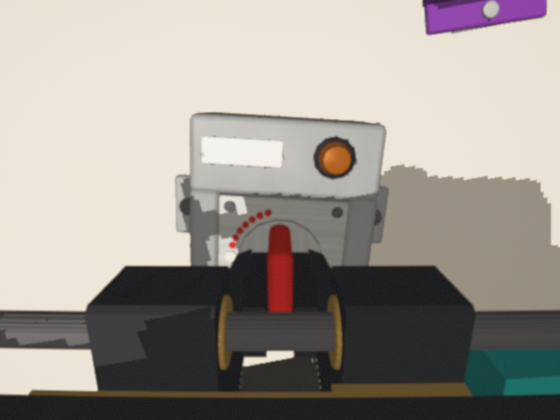

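Stop felt: Mz rises 0.07 → 0.10 → 0.13 → 0.17 N m for each small step, which is about 9 N. The picture shows the bow at (280,265) still square in the jaws. Now I turn back home.

Run:
```python
from h import *
go([.4778,-.0885,.0728],-1.08);go([.4788,-.0894,.0728],-.4)
```

```text
tool_pos [ 0.4778 -0.0868  0.0729] ydir -1.7814 x [-0.0014 -0.0053 -1.    ] q7 -1.467 t 12.25
delta cm [ 0.01  0.17 -0.04]
yaw -0.7013786266453312
tool_pos [ 0.4778 -0.0868  0.0729] ydir -1.7814 x [-0.0014 -0.0053 -1.    ] q7 -1.467 t 12.25
delta cm [ 0.01  0.23 -0.16]
yaw -1.381378626645331
```

Request:
apply_moves([
  [0.02,0.02,0],
  [0.02,0.04,-0.01],
  [0.02,0.06,-0.01],
  [0.02,0.08,-0.02],
  [0.02,0.1,-0.02],
  [0.02,0.12,-0.03],
  [0.02,0.14,-0.03],
  [0.02,0.16,-0.04],
  [0.02,0.17,-0.04],
  [0.02,0.17,-0.04],
], yaw=[-0.08,-0.16,-0.24,-0.32,-0.4,-0.48,-0.56,-0.64,-0.7,-0.7], gripper=[0,0,0,0,0,0,0,0,0,0])

```text
clock: 13.08
tool_pos: [0.4781, -0.0886, 0.0728]
eef_rot: [-0.685, -0.17, 0.687, -0.173]
contact_force: [-0.4, 0.7, 5.1]
opening: 0.101
```

```bash
python3 st.py;python3 - <<'E'
from h import *
go([.4788,-.0894,.0728],-.4)
E
```

```text
tool_pos [ 0.4781 -0.0886  0.0728] ydir -1.0804 x [-6.0e-04 -5.1e-03 -1.0e+00] q7 -1.099 t 13.0833
delta cm [ 0.01  0.12 -0.03]
[-0.42110268  0.70377774  5.11086308] [0.13954044 0.13434162 0.00538226] [ 0.097  0.838 -0.02   2.113  0.104  0.192 -1.099]
tool_pos [ 0.4781 -0.0886  0.0728] ydir -1.0804 x [-6.0e-04 -5.1e-03 -1.0e+00] q7 -1.099 t 13.0833
delta cm [ 0.01  0.11 -0.02]
yaw -0.6803639783130495
```

Request:
apply_moves([
  [0.01,0.02,0],
  [0.01,0.03,0],
  [0.01,0.05,-0.01],
  [0.01,0.06,-0.01],
  [0.01,0.08,-0.01],
  [0.01,0.09,-0.02],
  [0.01,0.1,-0.02],
  [0.01,0.11,-0.02],
  [0.01,0.11,-0.02],
  [0.01,0.11,-0.02],
], yaw=[-0.08,-0.16,-0.24,-0.32,-0.4,-0.48,-0.56,-0.64,-0.7,-0.7], gripper=[0,0,0,0,0,0,0,0,0,0])

```text
clock: 13.92
tool_pos: [0.4793, -0.0895, 0.0729]
eef_rot: [-0.585, -0.395, 0.586, -0.398]
contact_force: [-0.8, 0.5, 3.8]
opening: 0.101
```

```bash
python3 st.py;python3 - <<'E'
from h import *
go([.479,-.0895,.0728],-.275)
E
```

```text
tool_pos [ 0.4793 -0.0895  0.0729] ydir -0.3805 x [ 4.0e-04 -4.8e-03 -1.0e+00] q7 -0.726 t 13.9167
delta cm [ 0.01 -0.03  0.01]
[-0.79202968  0.52374777  3.84278664] [ 0.00055419  0.00646993 -0.02677913] [ 0.159  0.838 -0.117  2.107  0.435  0.219 -0.726]
tool_pos [ 0.4793 -0.0895  0.0729] ydir -0.3805 x [ 4.0e-04 -4.8e-03 -1.0e+00] q7 -0.726 t 13.9167
delta cm [ 0.01 -0.03  0.01]
yaw -0.10547161760116319
```

Request:
apply_moves([
  [0.01,0,0],
  [0.01,0,0],
  [0.01,0,0],
  [0.01,0,0],
], yaw=[-0.05,-0.1,-0.13,-0.13], gripper=[0,0,0,0])

```text
clock: 14.25
tool_pos: [0.4795, -0.0896, 0.0729]
eef_rot: [-0.558, -0.432, 0.56, -0.435]
contact_force: [-0.7, 0.2, 5.4]
opening: 0.102
```

```bash
python3 st.py
```

```text
tool_pos [ 0.4795 -0.0896  0.0729] ydir -0.2521 x [ 0.001  -0.0048 -1.    ] q7 -0.656 t 14.25
delta cm [ 0.01 -0.05  0.  ]
[-0.67966593  0.1535234   5.42131099] [ 0.05196534  0.05005338 -0.03770318] [ 0.171  0.838 -0.138  2.106  0.494  0.227 -0.656]
```

Request:
apply_moves([
  [0.01,0,0],
  [0.01,0,0],
  [0.01,0,0],
], yaw=[-0.03,-0.04,-0.04], gripper=[0,0,0])

```text
clock: 14.5
tool_pos: [0.4796, -0.0896, 0.0729]
eef_rot: [-0.55, -0.442, 0.551, -0.445]
contact_force: [-0.3, -0.0, 6.2]
opening: 0.1
```

```bash
python3 st.py
```

```text
tool_pos [ 0.4796 -0.0896  0.0729] ydir -0.2146 x [ 0.0012 -0.0047 -1.    ] q7 -0.635 t 14.5
delta cm [ 0.01 -0.06  0.  ]
[-0.30620779 -0.04953383  6.16997733] [ 0.00829906  0.08354145 -0.08025514] [ 0.175  0.838 -0.144  2.106  0.51   0.229 -0.635]
```

Request:
apply_moves([
  [0.01,0,0],
  [0.01,0,0],
  [0.01,0,0],
], yaw=[-0.02,-0.02,-0.02], gripper=[0,0,0])

```text
clock: 14.75
tool_pos: [0.4796, -0.0896, 0.0729]
eef_rot: [-0.546, -0.447, 0.548, -0.45]
contact_force: [-0.6, 0.2, 6.0]
opening: 0.099
```

```bash
python3 st.py; python3 -c "
from h import *
save('wrist','w11.png')"
```

```text
tool_pos [ 0.4796 -0.0896  0.0729] ydir -0.1976 x [ 0.0013 -0.0047 -1.    ] q7 -0.625 t 14.75
delta cm [ 0.01 -0.07 -0.  ]
[-0.64540352  0.21660488  6.01614829] [ 0.07834675  0.11478378 -0.12962442] [ 0.177  0.838 -0.147  2.106  0.518  0.231 -0.625]
```

View pics/w11.png

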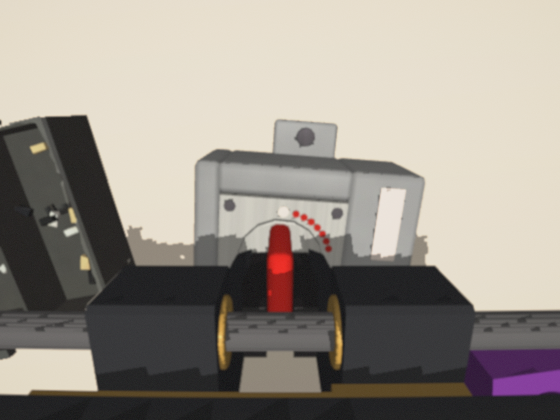

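Request:
apply_moves([
  [0,-0.03,0],
  [0,-0.03,0],
  [0,-0.03,0],
  [-0.3,-0.03,0],
  [-0.6,-0.03,0],
  [-0.6,-0.03,0],
], yaw=[0.05,0.073,0.073,0.073,0.073,0.073], gripper=[0,0,0,0,0,0])

```text
clock: 15.3
tool_pos: [0.4795, -0.0896, 0.0791]
eef_rot: [-0.562, -0.426, 0.563, -0.43]
contact_force: [-0.1, -0.5, -0.9]
opening: 0.101
```

```bash
python3 st.py
```

```text
tool_pos [ 0.4795 -0.0896  0.0791] ydir -0.2706 x [ 0.0016 -0.0045 -1.    ] q7 -0.662 t 15.3
delta cm [ 0.63 -0.05  0.  ]
[-0.11607598 -0.46845401 -0.89756834] [-0.03901754 -0.07632548  0.03025696] [ 0.176  0.826 -0.145  2.105  0.481  0.241 -0.662]
```

Coming out freely with no pull. Withdrawing fully.

Request:
apply_moves([
  [-0.4,0,0],
  [-0.8,0,0],
  [-1.2,0,0],
  [-1.6,0,0],
  [-2.2,0,0],
  [-3,0,0],
  [-4.5,0,0],
  [-6.5,0,0],
  [-8,0,0],
  [-8,0,0],
], yaw=[0,0,0,0,0,0,0,0,0,0], gripper=[0,0,0,0,0,0,0,0,0,0])

```text
clock: 16.13
tool_pos: [0.4809, -0.0893, 0.162]
eef_rot: [0.564, 0.425, -0.562, 0.431]
contact_force: [1.0, 0.4, -0.8]
opening: 0.096
```

```bash
python3 st.py
python3 - <<'E'
from h import *
go([.459,-.26,.16],.176)
save('wrist','w12.png')
E
```

```text
tool_pos [ 0.4809 -0.0893  0.162 ] ydir -0.271 x [ 0.0069 -0.0049 -1.    ] q7 -0.599 t 16.1333
delta cm [ 8.92 -0.25  0.04]
[ 0.95102256  0.38849568 -0.84650493] [-0.05500325 -0.10159787 -0.02345165] [ 0.26   0.672 -0.276  2.059  0.408  0.454 -0.599]
tool_pos [ 0.4809 -0.0893  0.162 ] ydir -0.271 x [ 0.0069 -0.0049 -1.    ] q7 -0.599 t 16.1333
delta cm [ 0.26  2.46 17.03]
yaw -0.446979329943594
```

View pics/w12.png

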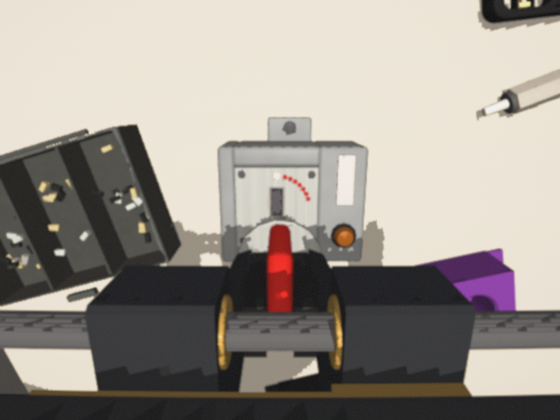

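Run:
```python
from h import *
go([.4551,-.254,.15],.176)
```

```text
tool_pos [ 0.4803 -0.0894  0.1606] ydir -0.271 x [ 0.0051 -0.0047 -1.    ] q7 -0.6 t 16.1833
delta cm [ 1.13  1.97 16.53]
yaw -0.44696714788237824
```

Run:
```python
from h import *
go([.4715,-.345,.16],.176)
```

```text
tool_pos [ 0.4803 -0.0894  0.1606] ydir -0.271 x [ 0.0051 -0.0047 -1.    ] q7 -0.6 t 16.1833
delta cm [ 0.18  6.   24.87]
yaw -0.44696714788237824
```

Request:
apply_moves([
  [0,0.9,3.7],
  [0,1.8,7.4],
  [0,2.7,11.1],
  [0,3.6,14.8],
  [0,4.5,18.5],
  [0.1,5.4,22.2],
  [0.2,6,24.9],
  [0.2,6,24.9],
  [0.2,6,24.9],
  [0.2,6,24.9],
], yaw=[-0.06,-0.12,-0.18,-0.24,-0.3,-0.36,-0.447,-0.447,-0.447,-0.447], gripper=[0,0,0,0,0,0,0,0,0,0])

```text
clock: 17.02
tool_pos: [0.4711, -0.3441, 0.1588]
eef_rot: [0.454, 0.54, -0.454, 0.544]
contact_force: [0.1, 0.1, -1.6]
opening: 0.099
```

```bash
python3 st.py
python3 - <<'E'
from h import *
go([.4635,-.3014,.12],.176)
s=get_state();p=camera_params('wrist');a=save('wrist','w13.png')[:,:,::-1]
for r in spot_point('stand_top','wrist'):print(r,at_z(p,r['pixel'],.042))
th=np.linspace(0,6.28,40)
for c in((.4635,-.3002),):
  for q in proj(p,np.c_[c[0]+.0155*np.cos(th),c[1]+.0155*np.sin(th),th*0+.042]):
    a=cv2.circle(a.copy(),tuple(np.round(q).astype(int)),0,(255,0,255),-1)
cv2.imwrite('pics/w13z.png',cv2.resize(a[60:240,180:380],None,fx=4,fy=3.3,interpolation=cv2.INTER_NEAREST))
E
```

```text
tool_pos [ 0.4711 -0.3441  0.1588] ydir 0.176 x [ 0.0041 -0.0027 -1.    ] q7 0.206 t 17.0167
delta cm [  8.54   5.2  -24.96]
[ 0.11189184  0.10472438 -1.55873092] [ 0.03690343 -0.10067932 -0.03328493] [ 0.841  0.798 -0.506  1.774  0.561  0.712  0.206]
tool_pos [ 0.4711 -0.3441  0.1588] ydir 0.176 x [ 0.0041 -0.0027 -1.    ] q7 0.206 t 17.0167
delta cm [ 3.87 -0.01 -4.35]
yaw -1.0304492219059824e-05
{'pixel': [276.6, 141.0], 'score': 0.83} [ 0.46175628 -0.29935046  0.042     ]
{'pixel': [523.6, 52.9], 'score': 0.61} [ 0.60790834 -0.21608428  0.042     ]
```

View pics/w13z.png

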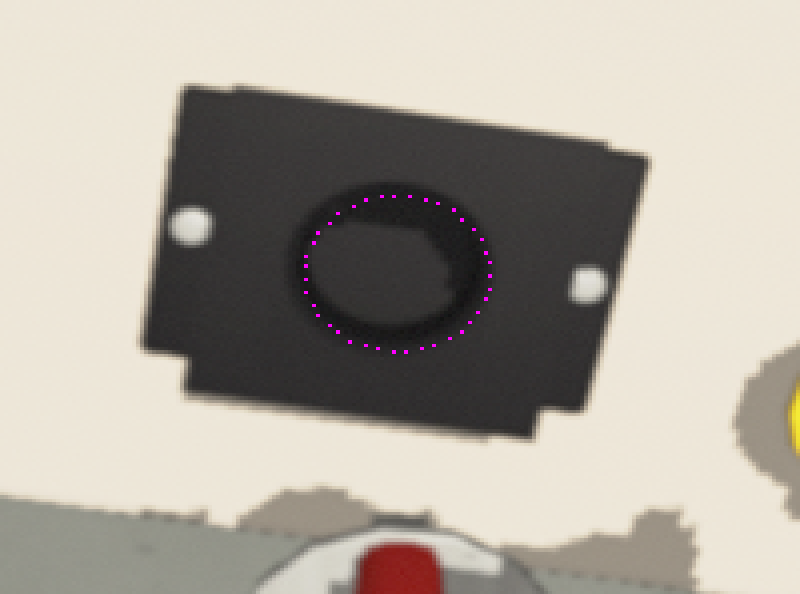

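Run:
```python
from h import *
go([.4623,-.2999,.115],.176)
print(at_z(camera_params('wrist'),(277.4,139),.042))
```

```text
tool_pos [ 0.4718 -0.3433  0.1595] ydir 0.1785 x [ 0.0046 -0.0032 -1.    ] q7 0.206 t 17.1167
delta cm [ 4.43 -0.18 -4.45]
yaw 0.00250491839502609
[ 0.46270311 -0.29721595  0.042     ]
```

Request:
apply_moves([
  [0.5,-0.1,-1.5],
  [1.5,-0.15,-3],
  [2.5,-0.18,-4.45],
  [4,-0.18,-4.45],
  [5,-0.18,-4.45],
  [5,-0.18,-4.45],
  [5,-0.18,-4.45],
], yaw=[0,0,0,0,0,0,0], gripper=[0,0,0,0,0,0,0])

```text
clock: 17.7
tool_pos: [0.4625, -0.2996, 0.1091]
eef_rot: [0.453, 0.541, -0.453, 0.545]
contact_force: [-0.4, 0.3, -0.8]
opening: 0.098
```

```bash
python3 st.py
python3 - <<'E'
from h import *
go([.4623,-.2997,.08],.176)
E
```

```text
tool_pos [ 0.4625 -0.2996  0.1091] ydir 0.1793 x [ 0.0038 -0.0032 -1.    ] q7 0.06 t 17.7
delta cm [  3.57   5.36 -20.39]
[-0.36213704  0.28852609 -0.76816149] [-0.02444066 -0.13926208  0.00065248] [ 0.739  0.835 -0.422  1.901  0.638  0.537  0.06 ]
tool_pos [ 0.4625 -0.2996  0.1091] ydir 0.1793 x [ 0.0038 -0.0032 -1.    ] q7 0.06 t 17.7
delta cm [ 2.91 -0.03 -0.  ]
yaw 0.003272895766490036
```

Request:
apply_moves([
  [0.4,0,0],
  [0.8,0,0],
  [1.2,0,0],
  [1.6,0,0],
  [2.0,0,0],
  [2.4,0,0],
  [2.6,0,0],
  [2.6,0,0],
], yaw=[0,0,0,0,0,0,0,0], gripper=[0,0,0,0,0,0,0,0])

```text
clock: 18.37
tool_pos: [0.4622, -0.2995, 0.0825]
eef_rot: [0.453, 0.541, -0.453, 0.544]
contact_force: [0.7, 0.1, -0.8]
opening: 0.097
```

```bash
python3 st.py
```

```text
tool_pos [ 0.4622 -0.2995  0.0825] ydir 0.1793 x [ 0.0029 -0.0028 -1.    ] q7 0.029 t 18.3667
delta cm [  0.91   5.39 -20.37]
[ 0.67119875  0.10397597 -0.83410781] [-0.08435786 -0.08305022  0.01239678] [ 0.716  0.876 -0.383  1.911  0.673  0.481  0.029]
```

Inside the hole and free. Lowering it to seat.

Request:
apply_moves([
  [0.4,0,0],
  [0.8,0,0],
  [1.2,0,0],
  [1.5,0,0],
  [1.7,0,0],
  [1.8,0,0],
  [1.8,0,0],
], yaw=[0,0,0,0,0,0,0], gripper=[0,0,0,0,0,0,0])

```text
clock: 18.95
tool_pos: [0.4622, -0.2996, 0.0649]
eef_rot: [0.453, 0.541, -0.453, 0.544]
contact_force: [-1.2, 0.4, 4.1]
opening: 0.097
```

```bash
python3 st.py
```

```text
tool_pos [ 0.4622 -0.2996  0.0649] ydir 0.1794 x [ 0.0026 -0.0032 -1.    ] q7 0.009 t 18.95
delta cm [ -0.85   5.41 -20.37]
[-1.16867285  0.44074816  4.06240039] [ 0.13209628  0.18612709 -0.00666306] [ 0.699  0.904 -0.355  1.916  0.695  0.443  0.009]
```

Request:
apply_moves([
  [0,0,0],
  [0,0,0],
  [0,0,0],
  [0,0,0],
  [0,0,0],
  [0,0,0],
  [-1.5,0,0],
  [-4,0,0],
  [-8,0,0],
  [-11,0,0],
], yaw=[0,0,0,0,0,0,0,0,0,0], gripper=[20,40,50,60,60,60,60,60,60,60])

```text
clock: 19.78
tool_pos: [0.4619, -0.299, 0.1766]
eef_rot: [0.453, 0.542, -0.453, 0.544]
contact_force: [0.5, 0.0, -0.4]
opening: 0.6
```

Request:
apply_moves([
  [-2,0,2],
  [-3,0,4],
  [-3,0,4],
  [-3,0,4],
], yaw=[0,0,0,0], gripper=[60,60,60,60])

```text
clock: 20.12
tool_pos: [0.4687, -0.3393, 0.2069]
eef_rot: [0.454, 0.541, -0.454, 0.544]
contact_force: [0.7, 0.8, -1.1]
opening: 0.602
```

```bash
python3 st.py
python3 - <<'E'
from h import *
p=camera_params('wrist');a=save('wrist','w14.png')[:,:,::-1].copy()
print(spot_point('key','wrist')[:2],[at_z(p,r['pixel'],.042) for r in spot_point('stand_top','wrist')[:2]])
x=fitbow(a[:,:,::-1],p,[.4625,-.298,.178],.042,(200,80,380,300));print(x)
b=save('scene','s14.png')[:,:,::-1]
q=proj(camera_params('scene'),[[.4623,-.299,.05]])[0].astype(int)
A=cv2.resize(b[q[1]-30:q[1]+30,q[0]-40:q[0]+40],(640,480),interpolation=cv2.INTER_CUBIC);cv2.imwrite('pics/s14z.png',A)
E
```

```text
tool_pos [ 0.4687 -0.3393  0.2069] ydir 0.1772 x [ 0.0034 -0.0036 -1.    ] q7 0.242 t 20.1167
delta cm [ 13.32   5.38 -24.47]
[ 0.72553776  0.8161128  -1.05238113] [ 0.02059625 -0.05584415 -0.02319265] [ 0.864  0.73  -0.552  1.75   0.51   0.804  0.242]
[{'pixel': [139.1, 145.8], 'score': 0.82}, {'pixel': [387.4, 179.2], 'score': 0.75}] [array([ 0.34533222, -0.21713403,  0.042     ]), array([ 0.60786416, -0.21666205,  0.042     ])]
(array([ 0.46181313, -0.29697184,  0.18508561]), np.float64(92.625), np.float32(623.0))
```

View pics/w14.png

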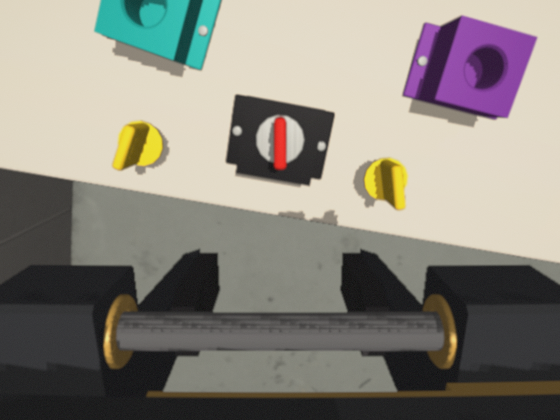

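View pics/s14z.png

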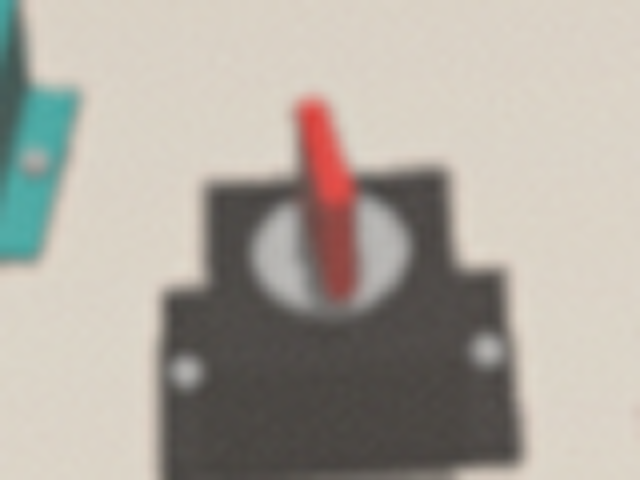

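View pics/s14.png

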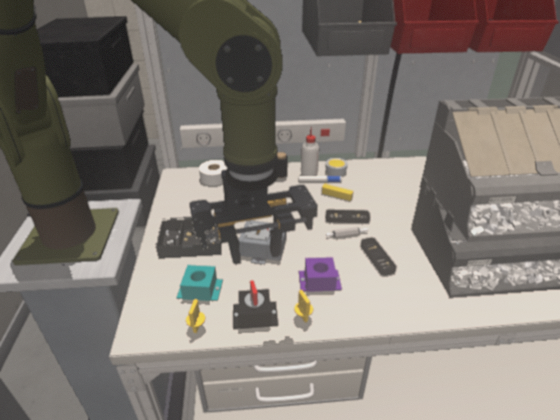

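The collar lies flat and centred on the black stand at wrist (280,140) and scene (254,300). The gripper is clear and the bystanders that show in the scene view have not moved.

```bash
python3 -c "
from plant import *
print(finish_job())"
```

```text
the job is handed in; nothing more can be done
None
```

The station is reset and the red key is back in the black stand. I handed the job in at about 20 s of the 72 s allowed; no verdict was reported.

- **Lock:** The key went in until its collar was on the plate, with a brief peak of about 18 N. It turned clockwise about 1.5 rad to the stop. I felt the stop as the moment rising from 0.07 to 0.17 N m, roughly 9 N at the bit. I then turned it back until the home stop showed at about -0.13 N m. It came out with no pull.
- **Stop angle:** The tool had turned slightly more than the stated 0.9 to 1.4 rad before the stop was firm. I put the difference down to play and twist in the grip.
- **Stand:** The key seated at the same tool height as when I took it, 64.9 mm. The last pictures show its collar flat and upright, about 1 mm from the hole centre I measured just before hanging it. That measurement differed by 2 to 3 mm from my first estimate of the key's position in the stand.
- **Surroundings:** The gripper was open and clear of everything. The bystanders not hidden by the arm stood where they were in the last scene picture, checked by eye.
- **Not measured:** The last network query did not report this stand's hole, only the two look-alike stands. I had no direct reading of the barrel angle; home was judged by the felt stop and the free withdrawal.

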